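Reload the bench shaker

TASK

Stop the bench shaker by pressing its red mushroom button fully down, then slide the orange transport lock all the way to its locked (red) end. With it locked, stand every clear sample jar from the bench upright in a tray pocket of its own, with its blue cap pressed fully home. Once all are in, slide the lock all the way back to the free (green) end, and last turn the mushroom head clockwise to its end stop to reset; leave the amber reference jar and everything else on the bench where they are.

Things in the scene. Friction and masses are not known exactly. Their poses are not given: they have to be found in the camera images.
- shaker: the bench shaker, fixed: white housing 240 (x) by 340 (y) by 50 mm high; origin under its centre, x away from its front (robot) side, y to the left along its front. At local x = +45 mm a row along y of four pockets (blue walls 4 mm thick, inside 62 x 63 mm, pitch 67 mm, 14 mm deep; wall tops 68 mm above the bench); at local x = -70 mm, on the front sill, the transport lock
- pocket0 (a point): centre of the floor of tray pocket 0 (local y = -100.5 mm), 54 mm above the bench
- pocket1 (a point): centre of the floor of tray pocket 1 (local y = -33.5 mm), 54 mm above the bench
- pocket2 (a point): centre of the floor of tray pocket 2 (local y = +33.5 mm), 54 mm above the bench
- pocket3 (a point): centre of the floor of tray pocket 3 (local y = +100.5 mm), 54 mm above the bench
- lock (a joint): transport lock: slides along the shaker's y axis, in m. 0 = free (end with the green patch, local -y end), 0.080 = locked (end with the red patch, local +y end). About 2 N of friction; it stays where left
- lock_top (a point): centre of the top face of the lock's orange grip, a block 28 mm (shaker x) by 20 mm (shaker y) by 40 mm high; the top is about 105 mm above the bench, and the block stands on a track whose top is 64 mm above the bench
- stop_box: fixed yellow stop station, 90 x 90 x 60 mm high, carrying the red mushroom head over a 28 mm radius grey collar 63 mm above the bench; origin under its centre
- stop_press (a joint): travel of the mushroom head, downwards, m: 0 = up, 0.007 = fully down. It is a spring (2 N to start, 6.5 N to bottom) and springs back up when let go; the stop itself stays tripped until the head is turned
- stop_turn (a joint): turn of the mushroom head about its vertical axis, rad: grows clockwise seen from above, from 0 to 1.25 at its reset end stop; 0.03 N m friction, stays where left
- stop_top (a point): centre of the top face of the red mushroom head: a round disc 40 mm in diameter and 18 mm thick with a white bar on top; its top is 91 mm above the bench and its underside 73 mm, 10 mm above the grey collar, when up
- jar0: sample jar 0 (may be absent): clear jar with tan filling, loose, upright at the start, 50 mm in diameter, 46 mm high clear body and a narrower blue push-on cap (44 mm across, 14 mm thick) above; origin at the centre of its underside, z up the jar; about 0.2 kg. Height overall 60 mm with the cap home, 65 mm fully proud
- cap0 (a joint): how far the blue cap of jar 0 is pushed down, m: 0 = 5 mm proud, 0.005 = fully home; moves down along the jar at about 3 N and stays where left. The cap sits flush on the body when home
- jar1: sample jar 1 (may be absent): clear jar with tan filling, loose, upright at the start, 50 mm in diameter, 46 mm high clear body and a narrower blue push-on cap (44 mm across, 14 mm thick) above; origin at the centre of its underside, z up the jar; about 0.2 kg. Height overall 60 mm with the cap home, 65 mm fully proud
- cap1 (a joint): how far the blue cap of jar 1 is pushed down, m: 0 = 5 mm proud, 0.005 = fully home; moves down along the jar at about 3 N and stays where left. The cap sits flush on the body when home
- jar2: sample jar 2 (may be absent): clear jar with tan filling, loose, upright at the start, 50 mm in diameter, 46 mm high clear body and a narrower blue push-on cap (44 mm across, 14 mm thick) above; origin at the centre of its underside, z up the jar; about 0.2 kg. Height overall 60 mm with the cap home, 65 mm fully proud
- cap2 (a joint): how far the blue cap of jar 2 is pushed down, m: 0 = 5 mm proud, 0.005 = fully home; moves down along the jar at about 3 N and stays where left. The cap sits flush on the body when home
- jar3: sample jar 3 (may be absent): clear jar with tan filling, loose, upright at the start, 50 mm in diameter, 46 mm high clear body and a narrower blue push-on cap (44 mm across, 14 mm thick) above; origin at the centre of its underside, z up the jar; about 0.2 kg. Height overall 60 mm with the cap home, 65 mm fully proud
- cap3 (a joint): how far the blue cap of jar 3 is pushed down, m: 0 = 5 mm proud, 0.005 = fully home; moves down along the jar at about 3 N and stays where left. The cap sits flush on the body when home
- ref_jar: amber reference jar with a white cap, 50 mm in diameter, 60 mm high, loose, a bystander; origin at the centre of its underside
- dish: lidded white dish beyond the stop station, 62 mm in diameter, 16 mm high, loose bystander; origin under its centre
- marker: white and black marker pen, about 125 mm long (x), 12 mm thick, loose bystander; origin under its middle
- beaker: empty glass beaker, 70 mm wide, 85 mm high, loose bystander; origin under its centre
- reagent: large reagent bottle with a blue screw cap, 100 mm in diameter, 200 mm high, loose bystander at the right; origin under its centre

How it is judged:
By the outcome, as a careful person would: the job done as asked, in the order asked, and still so for the second after the job is handed in, with the robot touching nothing.
Of jar0, jar1, jar2, jar3 only 2 to 3 are there at a start; the rules pass over those that are not, and their reading is None.
At some moment in a run one of jar0, jar1, jar2, jar3 may be knocked a few centimetres aside while the robot is not near it.
Once in a run the grip may slacken for a moment while it holds something.
It also fails if it takes over 210 s, if anything falls off the work surface, if the arm or the gripper's body presses on something with over 40 N, if the wrist force passes 120 N, or if a joint passes its speed limit or range.

ROBOT

A 7-joint arm with a two-finger parallel gripper is mounted at the origin on the work surface. World frame = base frame: x ahead of the robot, y to its left, z up, the work surface at z = 0. Lengths are in m, angles in rad, forces in N, time in s.
With the tool pointing down it reaches from about 0.4 to 0.85 m from the base axis. Payload 10.4 kg.
Tool frame: the origin (TCP) lies midway between the tips of the shut fingers; the grasp point (between the pads) lies 19 mm behind it (manip.tcp_to_grasp is the distance from the TCP to the grasp point, in m); x points along the fingers, y is the direction in which the jaws open and shut, and the axes are right-handed (so a half turn about x gives the same grasp; the last joint's range is limited). The gripper opens to 85 mm and grips with 20 to 120 N. Pads are 22 mm wide; open, the fingers measure 114 mm over their backs; the gripper's body (76 mm by 85 mm) begins 54 mm behind the grasp point. The pads swing forward as they close: fully open they stand 13 mm farther back than shut.
Start: joints at [1.23, 0.332, -0.065, 1.46, 0.022, 1.35, -0.088], TCP at [0.195, -0.594, 0.231] pointing down, gripper open.
Joint ranges: [-2.6, 2.6], [-0.5, 2.12], [-1.47, 1.34], [0.16, 2.42], [-1.27, 4.41], [0.06, 2.06], [-2.6, 2.6]. Speed limits (rad/s): [2.22, 2.22, 2.79, 2.79, 3.14, 3.14, 3.14].

INTERFACE

Orientations are given as a unit quaternion [x, y, z, w].
In Python, from workcell import monitor, viewer, manip gives the robot as it stands. The module is installed in compiled form; this text tells all that it offers.
- The arm moves only by the tool send_rows, never from a script. Its arguments are lists of equal length, an entry for each row: "grip": the closure in counts, from 0 (fully open) to 255 (shut); "offset": the shift along the tool's x, y, z in mm, a list of three; "twist": the turn about the tool's x in degrees. In form: {"grip": [grip, ...], "offset": [[tx, ty, tz], ...], "twist": [twist, ...]}. A call has exactly 5 rows; each row is the pose to reach, as a shift and turn from the pose commanded when the call began, along the tool's axes at that moment; what a row does not reach only later rows make up. A row lasts 1/12 s, in which the tool goes at most 41.7 mm and 7.16 degrees, less where a joint would pass 70% of its speed; a pose out of reach is approached as far as the arm can. A call with a gripper value outside its range is refused whole. The fingers move at their own pace and stop on an object; "newtons" is the grip in N (left out, the last holds). Time passes only in rows, so rows that repeat a pose let the fingers close, or fill a call up. It gives the time, the measured TCP pose, the force and the opening at its end, in the units of the state.
- monitor.get_obs(): the state, without advancing time (a new reading comes with each control period).
- viewer.camera(name): name is "scene" or "top"; returns (picture, depth): 420x560x3 uint8, blue, green, red; 420x560 float32, m along the optical axis (not along the pixel's ray), 0 where there is no reading.
- viewer.camera_model(name): a dict with "camera_matrix" (3x3 intrinsics, pixels), "R" (3x3) and "t" (3): a world point X has camera coordinates R X + t. Camera axes: x right, y down, z forward; pixel columns grow to the right and rows downward; lengths in m; the calibration is good to about 2 mm. A picture is of the moment at which its call begins. camera_model takes no time and is no camera call.
- manip.hand_in(): hands the job in, once; it reports no verdict.
Trained networks look in the newest picture that a camera, given by its name, has taken for a name from the list of things; names that differ only in an ending like _2 or _b are one class to them, and where a whole thing is asked for, a point or a joint stands for the part that bears it (a point fixed in the world has none). Each returns a list of dicts, best first, with "score" (0 to 1); they miss things now and then, are a little off and sometimes report something else, mostly with a low value. They report only what shows in the picture. A call takes as long as a camera call.
- viewer.recognise(target, camera): "box" ([left, top, width, height] in pixels, round what is visible of it).
- viewer.regions_of(target, camera): "region" (420x560 bool, what is visible of it) and "box" ([left, top, width, height] in pixels, round what is visible of it).
- viewer.spot_point(target, camera): "position" ([column, row] in pixels: a listed point, or the origin of a listed thing).
The state is a dict: "clock": time; "joint_pos": joint angles; "joint_velocities": joint speeds; "tau": joint torques, N m; "position": TCP position; "ee_rot": TCP orientation; "ft_force": force on the tool from outside, world axes, zero at the start; "torque": the same for the moment, N m; "grip_width": opening from 0.0 (shut) to 1.0 (fully open).
Only numpy, scipy, OpenCV 4.12 (cv2) and the standard library are available. Lean on these libraries where they do the work, as an engineer would, in place of code of your own. Each camera call takes 0.05 s, during which the arm holds its last target.

## Working session

There is one attempt and no reset: what is moved stays moved. The work goes in short steps, Python scripts to look and compute and a tool call to move; the robot and the scene stay as the last step left them, time stands still between calls to the robot, and variables do not carry over. Pictures are saved under pics/ and viewed, and the job is handed in when it is done.

Besides the shell and the picture viewer there is one more tool, called by a JSON object that holds its "name" and its "arguments", one argument or row to a line. send_rows: Moves the arm, as the interface text tells. Its arguments: {"type":"object","properties":{"grip":{"type":"array","items":{"type":"number"}},"offset":{"type":"array","items":{"type":"array","items":{"type":"number"}}},"twist":{"type":"array","items":{"type":"number"}},"newtons":{"type":"number"}},"required":["grip","offset","twist"]}

```bash
ls; mkdir -p pics; python3 - <<'E'
from workcell import monitor, viewer, manip
import cv2, numpy as np
o=monitor.get_obs()
for k,v in o.items(): print(k,np.round(v,4))
print(manip.tcp_to_grasp)
for n in ["scene","top"]:
    p,d=viewer.camera(n); cv2.imwrite(f"pics/{n}0.png",p); np.save(f"{n}d.npy",d)
    m=viewer.camera_model(n); print(n,m)
print(monitor.get_obs()['clock'])
E
```

```text
pics
clock 0.0
joint_pos [ 1.2304  0.3328 -0.0647  1.461   0.0216  1.3499 -0.0885]
joint_velocities [ 0.0006  0.0013 -0.0006 -0.0002  0.0004  0.0018 -0.0006]
tau [ 3.00000e-04 -6.25457e+01  4.95000e-02 -3.91606e+01  1.64000e-02
  1.00000e-02  0.00000e+00]
position [ 0.1952 -0.5933  0.2305]
ee_rot [-0.6981 -0.1124  0.6983 -0.1114]
ft_force [-0.6229 -0.4921 -0.525 ]
torque [0.0018 0.0266 0.0614]
grip_width 0.9999
0.0187
scene {'camera_matrix': array([[391.25137853,   0.        , 278.42747858],
       [  0.        , 391.25137853, 214.66125878],
       [  0.        ,   0.        ,   1.        ]]), 'R': array([[-0.48947461,  0.87184906, -0.01714107],
       [ 0.70957557,  0.38679116, -0.58897802],
       [-0.50686992, -0.30045267, -0.80796725]]), 't': array([ 0.37122489, -0.35679355,  1.43952756])}
top {'camera_matrix': array([[411.12891092,   0.        , 283.5035854 ],
       [  0.        , 411.12891092, 213.98706672],
       [  0.        ,   0.        ,   1.        ]]), 'R': array([[ 0.0265732 , -0.99961529, -0.00794623],
       [-0.98392551, -0.02475024, -0.17685594],
       [ 0.17659123,  0.01251813, -0.98420467]]), 't': array([-0.08213526,  0.58740585,  1.14669228])}
0.1
```

View pics/scene0.png

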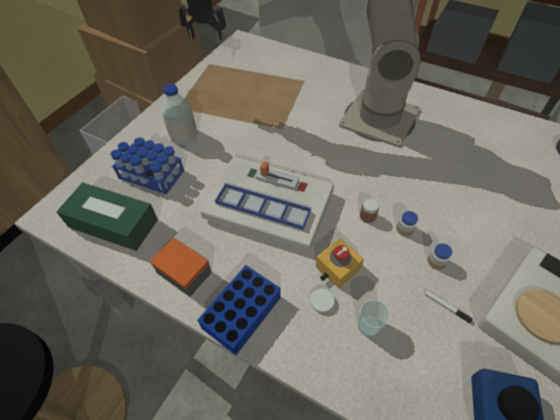

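View pics/top0.png

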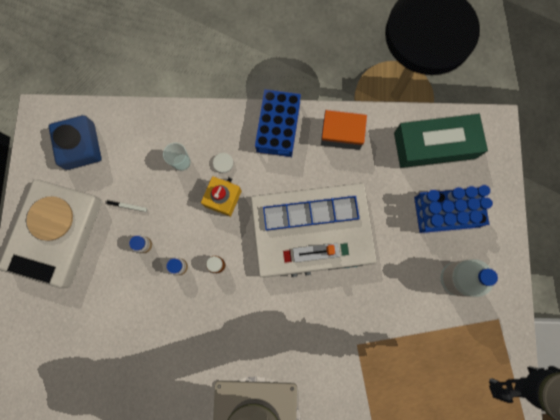

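The scene camera shows the shaker at (268,200), the stop station at (340,260) and two clear jars with blue caps at (408,222) and (441,254). The amber jar is at (369,210). In the top camera the jars are at (140,244) and (176,267), the amber jar at (216,264), the stop at (221,195) and the shaker at (313,230). The lock grip sits at the green (free) end, at (330,250).

```bash
cat > h.py <<'E'
from workcell import monitor, viewer, manip
import cv2, numpy as np
from scipy.spatial.transform import Rotation as Rn
def ray(n,u,v):
    m=viewer.camera_model(n);K=np.array(m['camera_matrix']);R=np.array(m['R']);t=np.array(m['t'])
    return K,R,t
def w_at_z(n,u,v,z):
    K,R,t=ray(n,u,v); c=-R.T@t; d=R.T@np.linalg.inv(K)@np.array([u,v,1.]); return c+d*(z-c[2])/d[2]
def cloud(n,d):
    K,R,t=ray(n,0,0); v,u=np.indices(d.shape); x=np.stack([(u-K[0,2])/K[0,0]*d,(v-K[1,2])/K[1,1]*d,d],-1)
    return (x-t)@R   # HxWx3 world
def proj(n,X):
    K,R,t=ray(n,0,0); p=K@(R@np.asarray(X)+t); return p[:2]/p[2]
def take(n,save=None,scale=1,crop=None):
    p,d=viewer.camera(n)
    if save:
        q=p if crop is None else p[crop[1]:crop[3],crop[0]:crop[2]]
        q=cv2.resize(q,None,fx=scale,fy=scale,interpolation=cv2.INTER_CUBIC); cv2.imwrite(f"pics/{save}.png",q)
    return p,d,cloud(n,d)
def tool(o=None):
    o=o or monitor.get_obs(); return np.array(o['position']),Rn.from_quat(o['ee_rot']).as_matrix()
def to_tool(target,o=None):
    p,R=tool(o); return 1000*R.T@(np.asarray(target)-p)
E
python3 - <<'E'
from h import *
hs={'scene':None,'top':None}
for n in hs:
    p,d,c=take(n)
    for t in ['jar0','ref_jar','stop_top','lock_top','pocket0','pocket1','pocket2','pocket3','shaker','stop_box','beaker','dish','marker']:
        r=viewer.spot_point(t,n)
        z={'stop_top':.091,'lock_top':.105}.get(t,.054 if 'pocket' in t else 0)
        for e in r[:4]:
            if e['score']<.25: continue
            u,v=e['position']; print(n,t,round(e['score'],2),np.round([u,v],1),np.round(w_at_z(n,u,v,z),4))
    hsv=cv2.cvtColor(p,cv2.COLOR_BGR2HSV)
    # blue caps by cloud z in .05-.075
    for name,u0,v0 in ([('j',140,244),('j',176,267),('ref',216,264)] if n=='top' else [('j',408,217),('j',441,250),('ref',369,204)]):
        s=(slice(v0-18,v0+18),slice(u0-18,u0+18)); X=c[s].reshape(-1,3); g=X[(X[:,2]>.054)&(X[:,2]<.075)]
        if len(g): print(n,name,len(g),g.mean(0).round(4),np.percentile(g[:,2],[10,50,90]).round(4),(g.max(0)-g.min(0)).round(3))
print(monitor.get_obs()['clock'])
E
```

```text
scene jar0 0.71 [230.1 198.6] [ 0.5809 -0.2735  0.    ]
scene jar0 0.62 [434.2 264.1] [0.5042 0.3499 0.    ]
scene jar0 0.6 [402.6 231.7] [0.4427 0.239  0.    ]
scene ref_jar 0.59 [367.5 214.9] [0.4348 0.1267 0.    ]
scene stop_top 0.53 [339.4 250. ] [0.6428 0.1165 0.091 ]
scene lock_top 0.67 [263.1 163.4] [ 0.4851 -0.204   0.105 ]
scene lock_top 0.63 [368.  214.4] [0.5124 0.1404 0.105 ]
scene pocket0 0.89 [297.2 215.5] [ 0.5735 -0.0412  0.054 ]
scene pocket0 0.84 [268.  209.1] [ 0.5937 -0.1261  0.054 ]
scene pocket0 0.82 [228.3 196.6] [ 0.61   -0.2531  0.054 ]
scene pocket0 0.58 [250.1 201. ] [ 0.5931 -0.1874  0.054 ]
scene pocket1 0.89 [297.2 215.5] [ 0.5735 -0.0412  0.054 ]
scene pocket1 0.84 [268.  209.1] [ 0.5937 -0.1261  0.054 ]
scene pocket1 0.82 [228.3 196.6] [ 0.61   -0.2531  0.054 ]
scene pocket1 0.58 [250.1 201. ] [ 0.5931 -0.1874  0.054 ]
scene pocket2 0.89 [297.2 215.5] [ 0.5735 -0.0412  0.054 ]
scene pocket2 0.84 [268.  209.1] [ 0.5937 -0.1261  0.054 ]
scene pocket2 0.82 [228.3 196.6] [ 0.61   -0.2531  0.054 ]
scene pocket2 0.58 [250.1 201. ] [ 0.5931 -0.1874  0.054 ]
s
[... 1780 characters left out ...]
219.8] [ 0.5711 -0.0372  0.054 ]
top pocket3 0.7 [347.  210.4] [ 0.6042 -0.2515  0.054 ]
top shaker 0.59 [312.1 228.5] [ 0.5563 -0.1539  0.    ]
top stop_box 0.81 [222.2 197.9] [0.6441 0.1232 0.    ]
top beaker 0.72 [346.1 206.7] [ 0.626  -0.2565  0.    ]
top beaker 0.57 [183.1 162.2] [0.7549 0.2514 0.    ]
top dish 0.66 [223.  164.9] [0.7492 0.1263 0.    ]
top dish 0.36 [311.9 230.7] [ 0.5496 -0.1534  0.    ]
top marker 0.75 [125.7 206. ] [0.6114 0.4179 0.    ]
top j 190 [0.4951 0.3507 0.0636] [0.0602 0.0637 0.0666] [0.041 0.044 0.014]
top j 190 [0.4329 0.2394 0.0636] [0.0604 0.0638 0.0667] [0.04  0.044 0.017]
top ref 189 [0.4413 0.1275 0.0596] [0.0571 0.0595 0.0621] [0.04  0.044 0.013]
1.5
```

```bash
python3 - <<'E'
from h import *
def fr(c,m):
    X=c[m][:,:2]; r=cv2.minAreaRect((X*1000).astype(np.float32)); return r
for n in ['top','scene']:
    p,d,c=take(n,n+'1',2,((150,150,390,290) if n=='top' else (180,130,400,300)))
    hsv=cv2.cvtColor(p,cv2.COLOR_BGR2HSV)
    ok=(c[...,0]>.40)&(c[...,0]<.75)&(c[...,1]<.05)&(c[...,1]>-.36)&(d>0)
    m=ok&(c[...,2]>.042)&(c[...,2]<.075)
    m=cv2.morphologyEx(m.astype(np.uint8),cv2.MORPH_OPEN,np.ones((3,3)))>0
    print(n,'housing',fr(c,m))
    b=ok&(hsv[...,0]>100)&(hsv[...,0]<130)&(hsv[...,1]>110)
    b=cv2.morphologyEx(b.astype(np.uint8),cv2.MORPH_CLOSE,np.ones((3,3)))
    cnt=max(cv2.findContours(b,cv2.RETR_EXTERNAL,cv2.CHAIN_APPROX_NONE)[0],key=cv2.contourArea)
    W=np.array([w_at_z(n,u,v,.068)[:2] for u,v in cnt[:,0]]); print(n,'tray rim',cv2.minAreaRect((W*1000).astype(np.float32)))
    o=ok&(hsv[...,0]<15)&(hsv[...,1]>150)&(c[...,2]>.098)&(c[...,2]<.112)
    print('lock top',o.sum(),c[o].mean(0).round(4),(c[o].max(0)-c[o].min(0)).round(3))
    # stop red
    s=(np.abs(c[...,0]-.643)<.06)&(np.abs(c[...,1]-.116)<.06)
    r=s&(c[...,2]>.084)&(c[...,2]<.1)
    X=c[r]; print('stop',r.sum(),X.mean(0).round(4),(X.max(0)-X.min(0)).round(3),np.percentile(X[:,2],[10,50,90,98]).round(4))
    s2=s&(c[...,2]>.055)&(c[...,2]<.068); print('stopbox',fr(c,s2))
E
```

```text
top housing ((550.1588745117188, -151.6649627685547), (241.12896728515625, 339.9383239746094), 8.429647445678711)
top tray rim ((601.4658203125, -206.34170532226562), (65.25506591796875, 17.40273094177246), 5.752069473266602)
lock top 59 [ 0.485  -0.199   0.1041] [0.025 0.019 0.01 ]
stop 151 [0.6432 0.1207 0.0903] [0.04  0.038 0.011] [0.0869 0.0906 0.0936 0.0944]
stopbox ((643.4532470703125, 121.12223815917969), (90.08372497558594, 89.77877807617188), 69.98442840576172)
scene housing ((550.44140625, -150.4927215576172), (242.93637084960938, 339.80865478515625), 8.698336601257324)
scene tray rim ((597.7298583984375, -142.60411071777344), (72.54386901855469, 269.4631042480469), 8.482451438903809)
lock top 29 [ 0.4906 -0.1977  0.1049] [0.024 0.014 0.012]
stop 180 [0.6456 0.1223 0.0911] [0.04  0.038 0.012] [0.0887 0.0912 0.0935 0.0944]
stopbox ((644.0475463867188, 122.00909423828125), (90.13245391845703, 90.88416290283203), 70.31565856933594)
```

```bash
ls pics
```

```text
scene0.png
scene1.png
top0.png
top1.png
```

View pics/top1.png

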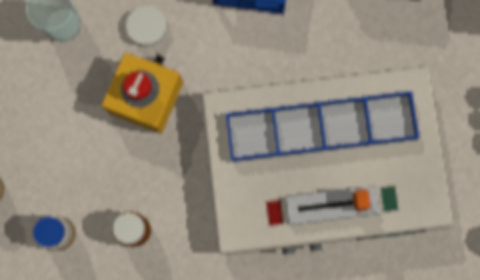

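View pics/scene1.png

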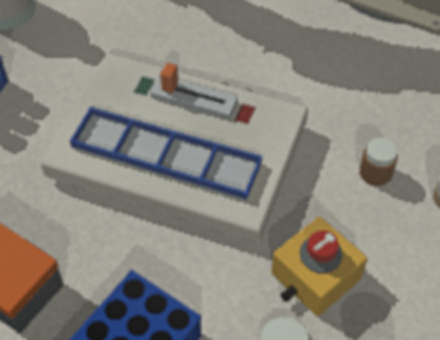

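```bash
python3 - <<'E'
from h import *
o=monitor.get_obs(); p,R=tool(o); print(R.round(4)); print(o['clock'],p.round(4))
print('tool y heading deg',np.degrees(np.arctan2(R[1,1],R[0,1])))
print(to_tool([.644,.121,.20],o).round(1))
p_,d,c=take('top')
m=(c[...,2]>.15)&(c[...,1]<-.4)&(c[...,0]>.3); print('bottle',c[m].mean(0),c[m].min(0),c[m].max(0))
E
```

```text
[[ 1.000e-04  3.125e-01 -9.499e-01]
 [-1.000e-04 -9.499e-01 -3.125e-01]
 [-1.000e+00  1.000e-04 -0.000e+00]]
1.6 [ 0.1954 -0.5937  0.2313]
tool y heading deg -71.79065432600177
[  31.3 -538.7 -649.5]
bottle [ 0.41867552 -0.57186116  0.17926765] [ 0.38552805 -0.60256988  0.15006022] [ 0.45220002 -0.54483129  0.20525737]
```

{"name": "send_rows", "arguments": {
  "grip": [255, 255, 255, 255, 255],
  "offset": [
    [10, -130, -156],
    [20, -260, -312],
    [30, -380, -460],
    [30, -500, -610],
    [30, -539, -650]
  ],
  "twist": [0, 0, 0, 0, 0],
  "newtons": 40
}}

```text
clock: 2.07
position: [0.3069, -0.4158, 0.2223]
ee_rot: [0.698, 0.112, -0.698, 0.112]
ft_force: [1.6, -1.0, 0.3]
grip_width: 0.3
```

{"name": "send_rows", "arguments": {
  "grip": [255, 255, 255, 255, 255],
  "offset": [
    [10, -406, -490],
    [20, -406, -490],
    [20, -406, -490],
    [20, -406, -490],
    [20, -406, -490]
  ],
  "twist": [0, 0, 0, 0, 0]
}}

```text
clock: 2.48
position: [0.4176, -0.2394, 0.2165]
ee_rot: [0.698, 0.111, -0.698, 0.112]
ft_force: [1.0, -0.7, -0.3]
grip_width: -0.004
```

{"name": "send_rows", "arguments": {
  "grip": [255, 255, 255, 255, 255],
  "offset": [
    [10, -270, -325],
    [20, -270, -325],
    [20, -270, -325],
    [20, -270, -325],
    [20, -270, -325]
  ],
  "twist": [0, 0, 0, 0, 0]
}}

```text
clock: 2.9
position: [0.5283, -0.0631, 0.2072]
ee_rot: [0.699, 0.112, -0.698, 0.112]
ft_force: [1.3, -1.0, 0.2]
grip_width: -0.003
```

```bash
python3 - <<'E'
from h import *
o=monitor.get_obs(); print(o['clock'],np.round(o['position'],4),o['grip_width'],np.round(o['joint_velocities'],2),to_tool([.644,.121,.13],o).round(1))
E
```

```text
2.9 [ 0.5283 -0.0631  0.2072] -0.0026573540774594384 [-0.71  0.54 -0.33 -0.47  0.35  0.05 -1.09] [  77.2 -138.9 -167.4]
```

{"name": "send_rows", "arguments": {
  "grip": [255, 255, 255, 255, 255],
  "offset": [
    [5, -30, -36],
    [20, -60, -72],
    [35, -90, -108],
    [50, -120, -144],
    [60, -133, -160]
  ],
  "twist": [0, 0, 0, 0, 0]
}}

```text
clock: 3.32
position: [0.6345, 0.1061, 0.15]
ee_rot: [0.699, 0.112, -0.698, 0.112]
ft_force: [0.6, -0.1, 1.2]
grip_width: -0.0
```

{"name": "send_rows", "arguments": {
  "grip": [255, 255, 255, 255, 255],
  "offset": [
    [0, 0, 0],
    [0, 0, 0],
    [0, 0, 0],
    [0, 0, 0],
    [0, 0, 0]
  ],
  "twist": [0, 0, 0, 0, 0]
}}

```text
clock: 3.73
position: [0.6337, 0.1026, 0.1511]
ee_rot: [0.699, 0.111, -0.698, 0.112]
ft_force: [0.2, -0.2, 0.2]
grip_width: -0.002
```

```bash
python3 - <<'E'
from h import *
o=monitor.get_obs(); print(o['clock'],np.round(o['position'],4),o['grip_width'],np.round(o['joint_velocities'],2),to_tool([.644,.121,.091],o).round(1),o['ft_force'])
E
```

```text
3.7333 [0.6337 0.1026 0.1511] -0.0016917651169942416 [ 0. -0. -0.  0.  0. -0. -0.] [ 60.1 -14.3 -15.5] [ 0.15698921 -0.19866828  0.15913754]
```

{"name": "send_rows", "arguments": {
  "grip": [255, 255, 255, 255, 255],
  "offset": [
    [15, -14, -15],
    [35, -14, -15],
    [52, -14, -15],
    [56, -14, -15],
    [56, -14, -15]
  ],
  "twist": [0, 0, 0, 0, 0]
}}

```text
clock: 4.15
position: [0.6427, 0.1209, 0.0936]
ee_rot: [-0.698, -0.111, 0.699, -0.112]
ft_force: [-0.7, 0.3, 0.5]
grip_width: -0.0
```

{"name": "send_rows", "arguments": {
  "grip": [255, 255, 255, 255, 255],
  "offset": [
    [3, 0, 0],
    [6, 0, 0],
    [8, 0, 0],
    [10, 0, 0],
    [10, 0, 0]
  ],
  "twist": [0, 0, 0, 0, 0]
}}

```text
clock: 4.57
position: [0.6441, 0.1219, 0.085]
ee_rot: [0.699, 0.112, -0.697, 0.112]
ft_force: [2.0, -0.8, 4.5]
grip_width: 0.002
```

{"name": "send_rows", "arguments": {
  "grip": [255, 255, 255, 255, 255],
  "offset": [
    [1, 0, 0],
    [2, 0, 0],
    [3, 0, 0],
    [4, 0, 0],
    [4, 0, 0]
  ],
  "twist": [0, 0, 0, 0, 0]
}}

```text
clock: 4.98
position: [0.6445, 0.122, 0.0838]
ee_rot: [0.699, 0.111, -0.697, 0.112]
ft_force: [-7.9, -5.0, 25.3]
grip_width: -0.002
```

{"name": "send_rows", "arguments": {
  "grip": [255, 255, 255, 255, 255],
  "offset": [
    [-25, 0, 0],
    [-50, 0, 0],
    [-70, 0, 0],
    [-80, 0, 0],
    [-80, 0, 0]
  ],
  "twist": [0, 0, 0, 0, 0]
}}

```text
clock: 5.4
position: [0.6442, 0.1229, 0.1625]
ee_rot: [0.699, 0.112, -0.697, 0.112]
ft_force: [0.0, 0.2, -0.6]
grip_width: 0.0
```

```bash
python3 - <<'E'
from h import *
o=monitor.get_obs(); print(o['clock'],np.round(o['position'],4),o['grip_width'],np.round(o['joint_velocities'],2),to_tool([.487,-.2,.15],o).round(1),o['ft_force'])
E
```

```text
5.4 [0.6442 0.1229 0.1625] 0.0003216145681894056 [-0.    0.03  0.01  0.05  0.01 -0.04 -0.  ] [ 11.8 257.5 250.2] [ 0.03822639  0.19326412 -0.61875626]
```

{"name": "send_rows", "arguments": {
  "grip": [0, 0, 0, 0, 0],
  "offset": [
    [3, 29, 28],
    [6, 58, 56],
    [9, 87, 84],
    [12, 116, 112],
    [12, 145, 140]
  ],
  "twist": [2, 4, 6, 8, 9.7]
}}

```text
clock: 5.82
position: [0.5532, -0.0608, 0.1458]
ee_rot: [-0.704, -0.052, 0.706, -0.052]
ft_force: [1.2, -0.2, 0.1]
grip_width: 0.709
```

```bash
python3 - <<'E'
from h import *
o=monitor.get_obs(); p,R=tool(o);print(o['clock'],np.round(o['position'],4),o['grip_width'],np.degrees(np.arctan2(R[1,1],R[0,1])),to_tool([.487,-.2,.15],o).round(1),o['ft_force'])
E
```

```text
5.8167 [ 0.5532 -0.0608  0.1458] 0.708561891726583 -81.60156580109896 [ -4.  128.   85.8] [ 1.19639143 -0.20825325  0.05751889]
```

{"name": "send_rows", "arguments": {
  "grip": [0, 0, 0, 0, 0],
  "offset": [
    [-2, 25, 17],
    [-2, 50, 33],
    [-2, 75, 50],
    [-2, 100, 67],
    [-2, 118, 79]
  ],
  "twist": [0, 0, 0, 0, 0]
}}

```text
clock: 6.23
position: [0.4925, -0.1902, 0.1485]
ee_rot: [-0.704, -0.052, 0.706, -0.051]
ft_force: [0.3, -1.0, -0.2]
grip_width: 0.995
```

{"name": "send_rows", "arguments": {
  "grip": [0, 0, 0, 0, 0],
  "offset": [
    [0, 0, 0],
    [0, 0, 0],
    [0, 0, 0],
    [0, 0, 0],
    [0, 0, 0]
  ],
  "twist": [0, 0, 0, 0, 0]
}}

```text
clock: 6.65
position: [0.4952, -0.1864, 0.1498]
ee_rot: [-0.705, -0.053, 0.705, -0.053]
ft_force: [1.0, 0.9, 0.0]
grip_width: 0.998
```

```bash
python3 - <<'E'
from h import *
o=monitor.get_obs(); p,R=tool(o);print(o['clock'],np.round(o['position'],4),o['grip_width'],np.degrees(np.arctan2(R[1,1],R[0,1])),to_tool([.487,-.2,.076],o).round(1),o['ft_force'])
take('scene','s2',3,(180,110,380,290)); take('top','t2',3,(240,150,420,300))
E
```

```text
6.65 [ 0.4952 -0.1864  0.1498] 0.9977361435806034 -81.38008070905042 [73.8 12.3 10.1] [1.04833573 0.90310614 0.02647518]
```

View pics/s2.png

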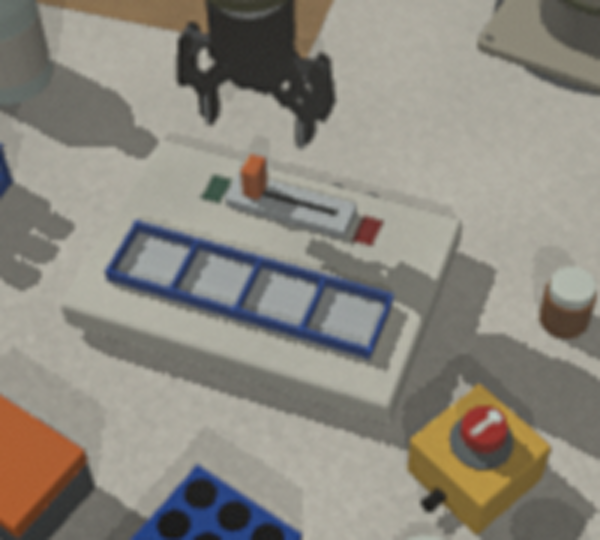

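The lock grip is free-standing at crop (253,177), at its green end. The open gripper hovers above it and slightly to its left. The mushroom head is back up at crop (485,430). Next I move over the lock and go down.

{"name": "send_rows", "arguments": {
  "grip": [0, 0, 0, 0, 0],
  "offset": [
    [0, 12, 10],
    [20, 12, 10],
    [45, 12, 10],
    [65, 12, 10],
    [74, 12, 10]
  ],
  "twist": [0, 0, 0, 0, 0]
}}

```text
clock: 7.17
position: [0.4856, -0.2002, 0.0737]
ee_rot: [-0.704, -0.053, 0.706, -0.052]
ft_force: [-1.0, -0.3, -0.1]
grip_width: 0.999
```

{"name": "send_rows", "arguments": {
  "grip": [255, 255, 255, 255, 255],
  "offset": [
    [0, 0, 0],
    [0, 0, 0],
    [0, 0, 0],
    [0, 0, 0],
    [0, 0, 0]
  ],
  "twist": [0, 0, 0, 0, 0],
  "newtons": 40
}}

```text
clock: 7.58
position: [0.4874, -0.2012, 0.0773]
ee_rot: [0.706, 0.052, -0.705, 0.053]
ft_force: [0.1, 0.3, 0.1]
grip_width: 0.301
```

{"name": "send_rows", "arguments": {
  "grip": [255, 255, 255, 255, 255],
  "offset": [
    [0, 0, 0],
    [0, 0, 0],
    [0, 0, 0],
    [0, 0, 0],
    [0, 0, 0]
  ],
  "twist": [0, 0, 0, 0, 0]
}}

```text
clock: 8.0
position: [0.4873, -0.2006, 0.0773]
ee_rot: [0.706, 0.052, -0.705, 0.053]
ft_force: [-1.3, 2.2, 6.0]
grip_width: 0.224
```

{"name": "send_rows", "arguments": {
  "grip": [255, 255, 255, 255, 255],
  "offset": [
    [0, -18, 0],
    [0, -36, 0],
    [0, -54, 0],
    [0, -68, 0],
    [0, -76, 0]
  ],
  "twist": [0, 0, 0, 0, 0]
}}

```text
clock: 8.42
position: [0.476, -0.1248, 0.0773]
ee_rot: [0.706, 0.052, -0.705, 0.053]
ft_force: [-0.4, -2.9, 5.4]
grip_width: 0.227
```

{"name": "send_rows", "arguments": {
  "grip": [255, 255, 255, 255, 255],
  "offset": [
    [0, -3, 0],
    [0, -6, 0],
    [0, -7, 0],
    [0, -7, 0],
    [0, -7, 0]
  ],
  "twist": [0, 0, 0, 0, 0]
}}

```text
clock: 8.83
position: [0.4755, -0.1213, 0.0773]
ee_rot: [0.706, 0.051, -0.704, 0.053]
ft_force: [1.4, -8.5, 2.8]
grip_width: 0.224
```

{"name": "send_rows", "arguments": {
  "grip": [255, 255, 255, 255, 255],
  "offset": [
    [0, -1, 0],
    [0, -2, 0],
    [0, -2, 0],
    [0, -2, 0],
    [0, -2, 0]
  ],
  "twist": [0, 0, 0, 0, 0]
}}

```text
clock: 9.25
position: [0.4754, -0.1211, 0.0773]
ee_rot: [0.706, 0.049, -0.704, 0.053]
ft_force: [3.6, -15.4, -0.6]
grip_width: 0.226
```

{"name": "send_rows", "arguments": {
  "grip": [0, 0, 0, 0, 0],
  "offset": [
    [0, 0, 0],
    [0, 0, 0],
    [0, 0, 0],
    [0, 0, 0],
    [0, 0, 0]
  ],
  "twist": [0, 0, 0, 0, 0]
}}

```text
clock: 9.67
position: [0.4742, -0.1165, 0.0762]
ee_rot: [-0.705, -0.053, 0.705, -0.053]
ft_force: [0.8, 0.5, 0.4]
grip_width: 0.917
```

{"name": "send_rows", "arguments": {
  "grip": [0, 0, 0, 0, 0],
  "offset": [
    [-10, 2, 0],
    [-35, 2, 0],
    [-60, 2, 0],
    [-80, 2, 0],
    [-80, 2, 0]
  ],
  "twist": [0, 0, 0, 0, 0]
}}

```text
clock: 10.08
position: [0.4768, -0.1191, 0.1609]
ee_rot: [0.707, 0.052, -0.703, 0.053]
ft_force: [0.5, -0.8, -0.4]
grip_width: 0.997
```

```bash
cat >> h.py <<'E'
def jars(n):
    p,d,c=take(n); hsv=cv2.cvtColor(p,cv2.COLOR_BGR2HSV)
    m=((hsv[...,0]>100)&(hsv[...,0]<130)&(hsv[...,1]>130)&(c[...,2]>.045)&(c[...,2]<.13)&(c[...,0]>.3)&(c[...,0]<.75)&(c[...,1]>-.34)&(c[...,1]<.5)).astype(np.uint8)
    k,l,s,ce=cv2.connectedComponentsWithStats(m)
    out=[]
    for i in range(1,k):
        if s[i,4]<40: continue
        X=c[l==i]; zt=np.percentile(X[:,2],80); T=X[X[:,2]>zt-.006]
        u,v=ce[i]; out.append((s[i,4],(((T.max(0)+T.min(0))/2)).round(4),(T.max(0)-T.min(0)).round(3),np.round(np.median(T[:,2]),4),np.round([u,v])))
    return out
def st(target=None):
    o=monitor.get_obs(); p,R=tool(o)
    print('t',round(o['clock'],2),'p',p.round(4),'head',np.degrees(np.arctan2(R[1,1],R[0,1])).round(2),'w',round(o['grip_width'],3),'f',np.round(o['ft_force'],1), '' if target is None else to_tool(target,o).round(1))
E
python3 - <<'E'
from h import *
for n in ['top','scene']:
    for j in jars(n): print(n,*j)
st([.434,.240,.13])
p,d,c=take('top','t3',2,(100,150,400,290))
hsv=cv2.cvtColor(p,cv2.COLOR_BGR2HSV)
o=(hsv[...,0]<15)&(hsv[...,1]>150)&(c[...,2]>.098)&(c[...,2]<.112)&(c[...,1]<.05); print(o.sum(),c[o].mean(0) if o.any() else 0)
E
```

```text
top 139 [0.4937 0.3509 0.0647] [0.032 0.039 0.009] 0.0643 [137. 243.]
top 159 [0.4315 0.2391 0.0647] [0.037 0.039 0.01 ] 0.0631 [174. 265.]
scene 43 [ 0.6242 -0.126   0.0674] [0.021 0.089 0.008] 0.0669 [262. 214.]
scene 48 [ 0.6021 -0.0423  0.0666] [0.036 0.072 0.009] 0.0664 [290. 222.]
scene 122 [0.435  0.2401 0.0654] [0.037 0.036 0.008] 0.0647 [409. 217.]
t 10.18 p [ 0.475  -0.119   0.1573] head -81.49 w 1.0 f [ 0.5 -0.4 -1.2] [  26.9 -361.2  -12.5]
0 0
```

View pics/t3.png

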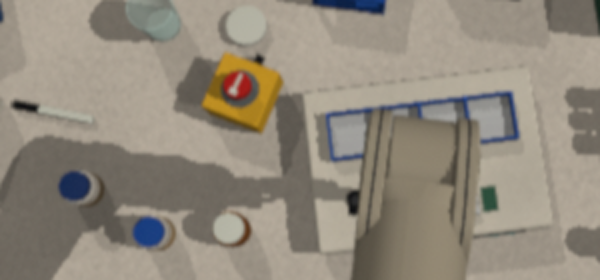

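{"name": "send_rows", "arguments": {
  "grip": [0, 0, 0, 0, 0],
  "offset": [
    [0, -36, -1],
    [0, -72, -2],
    [0, -108, -4],
    [0, -144, -5],
    [0, -180, -6]
  ],
  "twist": [-7, -14, -21, -28, -35]
}}

```text
clock: 10.65
position: [0.4527, 0.0615, 0.1554]
ee_rot: [-0.655, -0.264, 0.656, -0.264]
ft_force: [1.0, 0.5, -0.5]
grip_width: 0.998
```

```bash
python3 -c "
from h import *
st([.434,.240,.13])"
```

```text
t 10.65 p [0.4527 0.0615 0.1554] head -46.16 w 0.998 f [ 1.   0.5 -0.5] [  25.4 -141.6 -110.2]
```

{"name": "send_rows", "arguments": {
  "grip": [0, 0, 0, 0, 0],
  "offset": [
    [0, -28, -22],
    [0, -56, -44],
    [0, -84, -66],
    [0, -112, -88],
    [0, -140, -109]
  ],
  "twist": [-7, -14, -21, -28, -35]
}}

```text
clock: 11.07
position: [0.4356, 0.238, 0.1555]
ee_rot: [-0.546, -0.449, 0.547, -0.449]
ft_force: [0.9, -0.4, 0.4]
grip_width: 0.998
```

{"name": "send_rows", "arguments": {
  "grip": [0, 0, 0, 0, 0],
  "offset": [
    [0, 0, 0],
    [0, 0, 0],
    [0, 0, 0],
    [0, 0, 0],
    [0, 0, 0]
  ],
  "twist": [-7, -14, -20, -20, -20]
}}

```text
clock: 11.48
position: [0.436, 0.2363, 0.1554]
ee_rot: [0.462, 0.535, -0.463, 0.535]
ft_force: [0.3, -1.3, 1.1]
grip_width: 1.003
```

```bash
python3 -c "
from h import *
st([.434,.240,.013])
take('scene','s4',3,(320,110,520,290))"
```

```text
t 11.48 p [0.436  0.2363 0.1554] head 8.31 w 1.003 f [ 0.3 -1.3  1.1] [142.4  -1.3  -3.9]
```

View pics/s4.png

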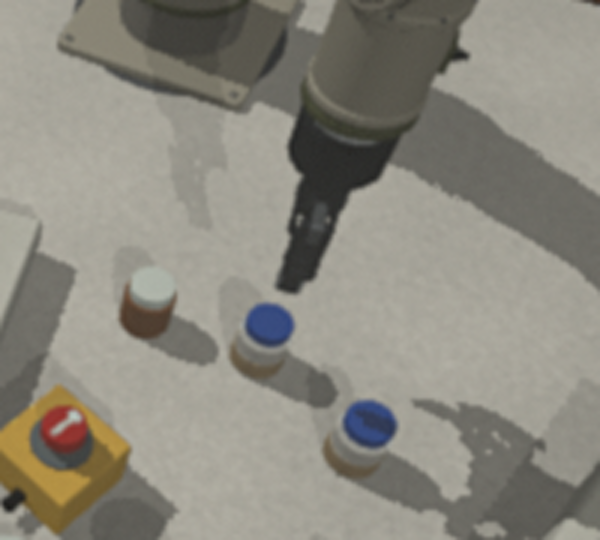

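{"name": "send_rows", "arguments": {
  "grip": [0, 0, 0, 0, 0],
  "offset": [
    [30, -1, -4],
    [65, -1, -4],
    [100, -1, -4],
    [130, -1, -4],
    [143, -1, -4]
  ],
  "twist": [0, 0, 0, 0, 0]
}}

```text
clock: 11.95
position: [0.4328, 0.239, 0.0095]
ee_rot: [0.461, 0.536, -0.464, 0.534]
ft_force: [-0.4, -0.9, 0.1]
grip_width: 1.002
```

{"name": "send_rows", "arguments": {
  "grip": [255, 255, 255, 255, 255],
  "offset": [
    [0, 0, 0],
    [0, 0, 0],
    [0, 0, 0],
    [0, 0, 0],
    [0, 0, 0]
  ],
  "twist": [0, 0, 0, 0, 0],
  "newtons": 50
}}

```text
clock: 12.37
position: [0.4359, 0.2411, 0.0152]
ee_rot: [0.463, 0.535, -0.461, 0.536]
ft_force: [-3.5, -0.4, 7.1]
grip_width: 0.57
```

{"name": "send_rows", "arguments": {
  "grip": [255, 255, 255, 255, 255],
  "offset": [
    [0, 0, 0],
    [0, 0, 0],
    [0, 0, 0],
    [0, 0, 0],
    [0, 0, 0]
  ],
  "twist": [0, 0, 0, 0, 0]
}}

```text
clock: 12.78
position: [0.4359, 0.2412, 0.0152]
ee_rot: [0.463, 0.535, -0.461, 0.536]
ft_force: [-2.9, 0.4, 7.7]
grip_width: 0.574
```

```bash
python3 -c "
from h import *
st([.434,.240,.013])
take('scene','s5',3,(320,110,520,290));take('top','t5',3,(100,180,280,300))"
```

```text
t 12.78 p [0.4359 0.2412 0.0152] head 8.48 w 0.574 f [-2.9  0.4  7.7] [ 2.2 -2.1  0.9]
```

View pics/s5.png

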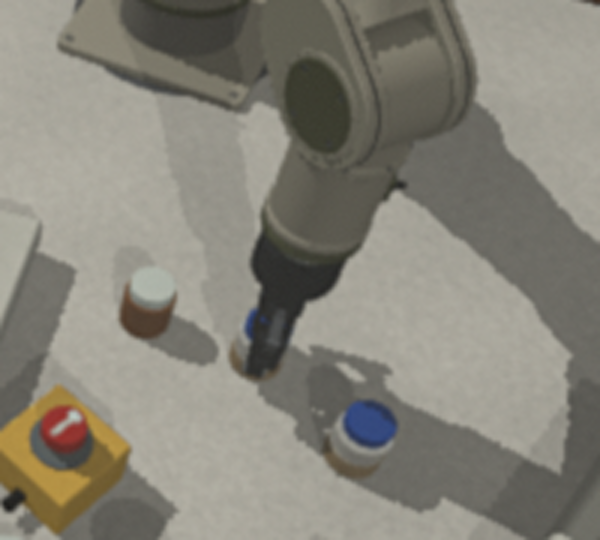

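Jar B is held, with the opening reading 0.574 (about 49 mm). Before I carry it, I'll check my tray model against both pictures.

```bash
cat >> h.py <<'E'
SC=np.array([.5503,-.151]); SY=np.radians(8.5)
def sh(x,y,z):
    c,s=np.cos(SY),np.sin(SY); return np.array([SC[0]+c*x-s*y,SC[1]+s*x+c*y,z])
E
python3 - <<'E'
from h import *
ims=[]
for n,cr in (('top',(240,170,400,290)),('scene',(190,140,350,260))):
    p,d,c=take(n); f=4
    q=cv2.resize(p[cr[1]:cr[3],cr[0]:cr[2]],None,fx=f,fy=f,interpolation=cv2.INTER_CUBIC)
    T=lambda X:tuple(int(round(a)) for a in ((proj(n,X)-[cr[0],cr[1]]+.5)*f))
    for i in range(4):
        y=(-100.5+67*i)/1000
        P=[sh(.045+a*.0315,y+b*.0315,.068) for a,b in((-1,-1),(1,-1),(1,1),(-1,1))]
        for k in range(4): cv2.line(q,T(P[k]),T(P[(k+1)%4]),(0,255,255),1)
    P=[sh(a*.12,b*.17,.05) for a,b in((-1,-1),(1,-1),(1,1),(-1,1))]
    for k in range(4): cv2.line(q,T(P[k]),T(P[(k+1)%4]),(0,255,0),1)
    cv2.imwrite(f'pics/ov_{n}.png',q)
E
```

```text
(no output)
```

View pics/ov_top.png

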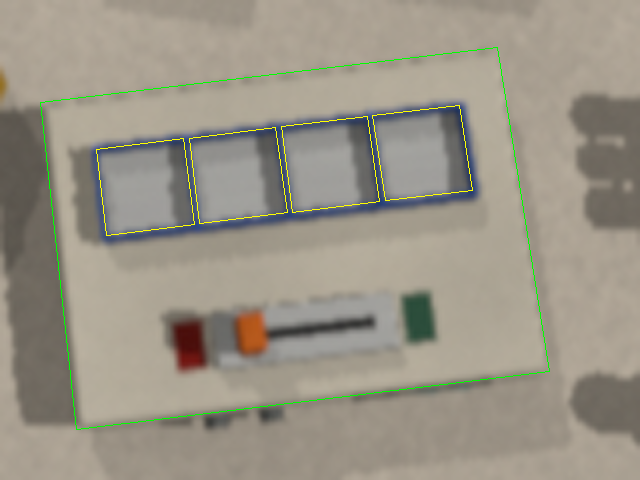

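View pics/ov_scene.png

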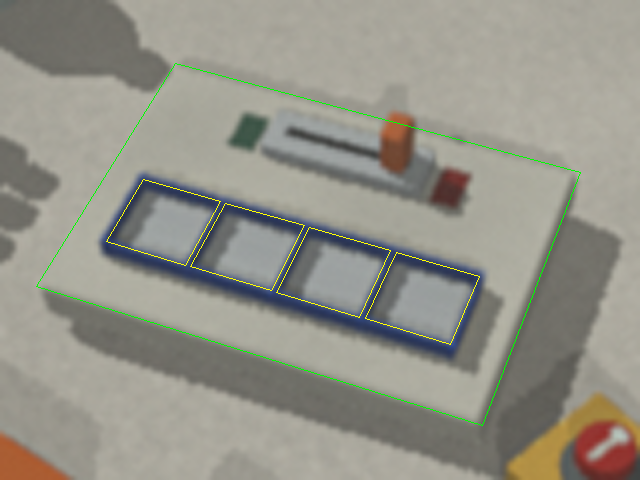

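The yellow pocket outlines and green housing outline match both pictures to about 1–2 mm. The orange lock sits at the red end in both (top crop (250,332), scene crop (396,142)). Lift.

{"name": "send_rows", "arguments": {
  "grip": [255, 255, 255, 255, 255],
  "offset": [
    [-10, 0, 0],
    [-30, 0, 0],
    [-55, 0, 0],
    [-80, 0, 0],
    [-92, 0, 0]
  ],
  "twist": [0, 0, 0, 0, 0],
  "newtons": 80
}}

```text
clock: 13.4
position: [0.4361, 0.2414, 0.109]
ee_rot: [0.463, 0.535, -0.46, 0.537]
ft_force: [0.4, 0.4, -2.6]
grip_width: 0.563
```

```bash
python3 -c "
from h import *
st(sh(.045,-.0335,.105))"
```

```text
t 13.4 p [0.4361 0.2414 0.109 ] head 8.51 w 0.563 f [ 0.4  0.4 -2.6] [  4.2  99.9 438.4]
```

{"name": "send_rows", "arguments": {
  "grip": [255, 255, 255, 255, 255],
  "offset": [
    [0, 8, 35],
    [0, 16, 70],
    [0, 24, 105],
    [0, 32, 140],
    [0, 40, 175]
  ],
  "twist": [0, 0, 0, 0, 0]
}}

```text
clock: 13.82
position: [0.5008, 0.0713, 0.1058]
ee_rot: [0.462, 0.535, -0.462, 0.536]
ft_force: [0.6, 0.5, -2.8]
grip_width: 0.563
```

{"name": "send_rows", "arguments": {
  "grip": [255, 255, 255, 255, 255],
  "offset": [
    [0, 8, 35],
    [0, 16, 70],
    [0, 24, 105],
    [0, 32, 140],
    [0, 40, 175]
  ],
  "twist": [0, 0, 0, 0, 0]
}}

```text
clock: 14.23
position: [0.5661, -0.096, 0.1057]
ee_rot: [0.462, 0.535, -0.462, 0.536]
ft_force: [0.4, 0.6, -2.2]
grip_width: 0.561
```

```bash
python3 -c "
from h import *
st(sh(.045,-.0335,.105))"
```

```text
t 14.23 p [ 0.5661 -0.096   0.1057] head 8.48 w 0.561 f [ 0.4  0.6 -2.2] [ 0.8 21.3 85.5]
```

{"name": "send_rows", "arguments": {
  "grip": [255, 255, 255, 255, 255],
  "offset": [
    [0, 5, 25],
    [0, 11, 50],
    [0, 17, 70],
    [0, 19, 82],
    [0, 19, 82]
  ],
  "twist": [0, 0, 0, 0, 0]
}}

```text
clock: 14.65
position: [0.5968, -0.1755, 0.1051]
ee_rot: [0.462, 0.535, -0.463, 0.535]
ft_force: [-0.4, 0.7, -2.3]
grip_width: 0.561
```

{"name": "send_rows", "arguments": {
  "grip": [255, 255, 255, 255, 255],
  "offset": [
    [0, 0, 0],
    [0, 0, 0],
    [0, 0, 0],
    [0, 0, 0],
    [0, 0, 0]
  ],
  "twist": [0, 0, 0, 0, 0]
}}

```text
clock: 15.07
position: [0.5966, -0.1714, 0.1054]
ee_rot: [0.461, 0.536, -0.461, 0.536]
ft_force: [0.1, 0.1, -1.8]
grip_width: 0.562
```

```bash
python3 -c "
from h import *
st(sh(.045,-.0335,.069))
take('scene','s6',3,(180,110,380,290));take('top','t6',3,(240,160,400,300))
for n in ['top','scene']:
    for j in jars(n): print(n,*j)
"
```

```text
t 15.07 p [ 0.5966 -0.1714  0.1054] head 8.57 w 0.562 f [ 0.1  0.1 -1.8] [36.4  2.2  6.5]
top 155 [0.4939 0.3509 0.0653] [0.038 0.038 0.009] 0.0642 [137. 243.]
scene 52 [ 0.6191 -0.171   0.0669] [0.039 0.078 0.009] 0.0668 [247. 209.]
scene 176 [0.4976 0.3517 0.0645] [0.043 0.038 0.008] 0.0648 [443. 251.]
```

View pics/s6.png

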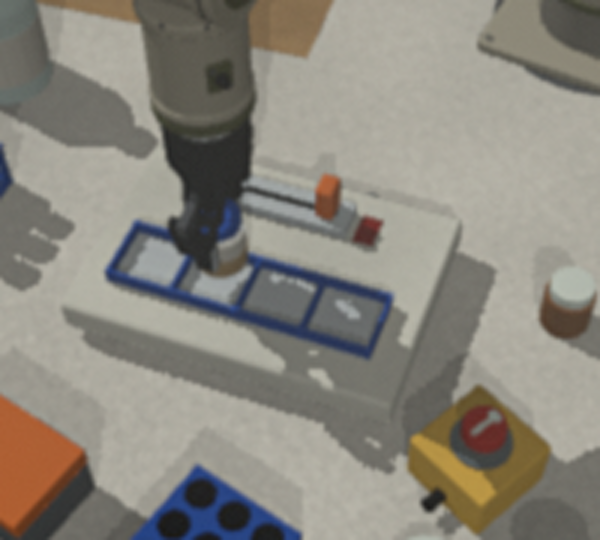

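The jar hangs upright over pocket 1 (crop (230,250)), and the lock is at the red end. I'll align it and lower it.

{"name": "send_rows", "arguments": {
  "grip": [255, 255, 255, 255, 255],
  "offset": [
    [0, 2, 6],
    [0, 2, 6],
    [10, 2, 6],
    [20, 2, 6],
    [26, 2, 6]
  ],
  "twist": [0, 0, 0, 0, 0]
}}

```text
clock: 15.68
position: [0.5987, -0.1777, 0.0771]
ee_rot: [0.461, 0.536, -0.462, 0.535]
ft_force: [-0.7, 0.1, -3.0]
grip_width: 0.568
```

{"name": "send_rows", "arguments": {
  "grip": [255, 255, 255, 255, 255],
  "offset": [
    [3, 0, 0],
    [6, 0, 0],
    [8, 0, 0],
    [10, 0, 0],
    [10, 0, 0]
  ],
  "twist": [0, 0, 0, 0, 0]
}}

```text
clock: 16.1
position: [0.5998, -0.1777, 0.0696]
ee_rot: [0.462, 0.536, -0.461, 0.536]
ft_force: [-0.1, 0.5, -2.8]
grip_width: 0.57
```

{"name": "send_rows", "arguments": {
  "grip": [255, 255, 255, 255, 255],
  "offset": [
    [0.5, 0, 0],
    [1, 0, 0],
    [1.5, 0, 0],
    [2, 0, 0],
    [2, 0, 0]
  ],
  "twist": [0, 0, 0, 0, 0]
}}

```text
clock: 16.52
position: [0.5999, -0.1778, 0.0694]
ee_rot: [0.461, 0.535, -0.462, 0.536]
ft_force: [-9.7, 2.5, 17.5]
grip_width: 0.569
```

{"name": "send_rows", "arguments": {
  "grip": [255, 255, 255, 255, 255],
  "offset": [
    [-0.5, 0, 0],
    [-1, 0, 0],
    [-1.5, 0, 0],
    [-1.5, 0, 0],
    [-1.5, 0, 0]
  ],
  "twist": [0, 0, 0, 0, 0]
}}

```text
clock: 16.93
position: [0.5999, -0.1778, 0.0695]
ee_rot: [0.462, 0.535, -0.461, 0.536]
ft_force: [-3.6, 1.1, 7.2]
grip_width: 0.566
```

{"name": "send_rows", "arguments": {
  "grip": [0, 0, 0, 0, 0],
  "offset": [
    [0, 0, 0],
    [0, 0, 0],
    [0, 0, 0],
    [0, 0, 0],
    [0, 0, 0]
  ],
  "twist": [0, 0, 0, 0, 0]
}}

```text
clock: 17.35
position: [0.5996, -0.1778, 0.0686]
ee_rot: [0.462, 0.536, -0.462, 0.536]
ft_force: [-0.1, 0.7, 0.6]
grip_width: 1.001
```

{"name": "send_rows", "arguments": {
  "grip": [0, 0, 0, 0, 0],
  "offset": [
    [-15, 0, 0],
    [-40, 0, 0],
    [-70, 0, 0],
    [-100, 0, 0],
    [-110, 0, 0]
  ],
  "twist": [0, 0, 0, 0, 0]
}}

```text
clock: 17.77
position: [0.6015, -0.1777, 0.1847]
ee_rot: [0.462, 0.534, -0.46, 0.538]
ft_force: [0.6, -0.1, 0.7]
grip_width: 1.003
```

```bash
python3 -c "
from h import *
st(sh(.045,-.0335,.125))
take('scene','s7',3,(180,110,380,290));take('top','t7',3,(240,160,400,300))
for n in ['top','scene']:
    for j in jars(n): print(n,*j)
"
```

```text
t 17.77 p [ 0.6015 -0.1777  0.1847] head 8.53 w 1.003 f [ 0.6 -0.1  0.7] [59.7 -2.  -0.6]
top 138 [0.4938 0.3508 0.0655] [0.032 0.039 0.011] 0.0637 [137. 243.]
scene 152 [ 0.6022 -0.1761  0.1187] [0.039 0.04  0.009] 0.1187 [248. 190.]
scene 165 [ 0.6183 -0.1398  0.0679] [0.062 0.264 0.01 ] 0.0666 [258. 213.]
```

View pics/s7.png

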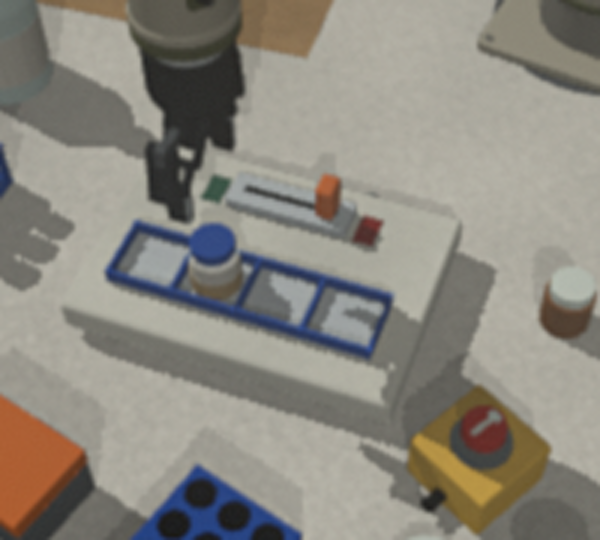

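Jar B stands in pocket 1 with its cap top at 0.1187, which means 5 mm proud and seated on the floor. Shut the fingers and press the cap.

{"name": "send_rows", "arguments": {
  "grip": [255, 255, 255, 255, 255],
  "offset": [
    [0, 0, 0],
    [10, 0, 0],
    [20, 0, 0],
    [30, 0, 0],
    [45, 0, 0]
  ],
  "twist": [0, 0, 0, 0, 0]
}}

```text
clock: 18.38
position: [0.5995, -0.1777, 0.1324]
ee_rot: [0.461, 0.536, -0.462, 0.536]
ft_force: [-0.6, 0.1, -0.2]
grip_width: 0.297
```

{"name": "send_rows", "arguments": {
  "grip": [255, 255, 255, 255, 255],
  "offset": [
    [0, 0, 0],
    [0, 0, 0],
    [6, 0, 0],
    [12, 0, 0],
    [16, 0, 0]
  ],
  "twist": [0, 0, 0, 0, 0]
}}

```text
clock: 18.8
position: [0.5996, -0.1779, 0.1173]
ee_rot: [0.462, 0.536, -0.462, 0.536]
ft_force: [0.2, 0.3, 2.7]
grip_width: 0.002
```

```bash
python3 -c "
from h import *
st(sh(.045,-.0335,.114))"
```

```text
t 18.8 p [ 0.5996 -0.1779  0.1173] head 8.5 w 0.002 f [0.2 0.3 2.7] [ 3.3  0.2 -0.4]
```

{"name": "send_rows", "arguments": {
  "grip": [255, 255, 255, 255, 255],
  "offset": [
    [1, 0, 0],
    [2, 0, 0],
    [3, 0, 0],
    [4, 0, 0],
    [4.5, 0, 0]
  ],
  "twist": [0, 0, 0, 0, 0]
}}

```text
clock: 19.22
position: [0.5999, -0.1778, 0.1146]
ee_rot: [0.462, 0.535, -0.462, 0.536]
ft_force: [-6.3, 0.2, 16.2]
grip_width: 0.004
```

{"name": "send_rows", "arguments": {
  "grip": [255, 255, 255, 255, 255],
  "offset": [
    [0.5, 0, 0],
    [1, 0, 0],
    [1, 0, 0],
    [1, 0, 0],
    [1, 0, 0]
  ],
  "twist": [0, 0, 0, 0, 0]
}}

```text
clock: 19.63
position: [0.6002, -0.1779, 0.1146]
ee_rot: [0.462, 0.535, -0.462, 0.536]
ft_force: [-7.7, 0.6, 19.4]
grip_width: -0.001
```

{"name": "send_rows", "arguments": {
  "grip": [255, 255, 255, 255, 255],
  "offset": [
    [-10, 0, 0],
    [-25, 0, 0],
    [-45, 0, 0],
    [-60, 0, 0],
    [-60, 0, 0]
  ],
  "twist": [0, 0, 0, 0, 0]
}}

```text
clock: 20.05
position: [0.6011, -0.1779, 0.1758]
ee_rot: [0.462, 0.534, -0.461, 0.537]
ft_force: [0.5, 0.3, 0.5]
grip_width: -0.006
```

```bash
python3 -c "
from h import *
st([.4955,.351,.15])
take('scene','s8',3,(180,110,380,290))
for n in ['top','scene']:
    for j in jars(n): print(n,*j)
"
```

```text
t 20.05 p [ 0.6011 -0.1779  0.1758] head 8.51 w -0.006 f [0.5 0.3 0.5] [  24.5  -26.3 -538.7]
top 138 [0.4939 0.3507 0.0656] [0.032 0.039 0.01 ] 0.0644 [137. 243.]
scene 133 [ 0.6009 -0.1766  0.1149] [0.04  0.04  0.009] 0.1152 [250. 191.]
scene 119 [ 0.6264 -0.1726  0.0681] [0.043 0.198 0.011] 0.0667 [247. 210.]
```

{"name": "send_rows", "arguments": {
  "grip": [0, 0, 0, 0, 0],
  "offset": [
    [0, -2, -40],
    [0, -4, -80],
    [0, -6, -120],
    [0, -8, -160],
    [0, -10, -200]
  ],
  "twist": [0, 0, 0, 0, 0]
}}

```text
clock: 20.62
position: [0.5588, 0.02, 0.1711]
ee_rot: [0.461, 0.536, -0.462, 0.535]
ft_force: [0.7, 0.1, 0.7]
grip_width: 0.706
```

{"name": "send_rows", "arguments": {
  "grip": [0, 0, 0, 0, 0],
  "offset": [
    [5, -2, -40],
    [10, -4, -80],
    [15, -6, -120],
    [20, -8, -160],
    [20, -10, -200]
  ],
  "twist": [0, 0, 0, 0, 0]
}}

```text
clock: 21.03
position: [0.5191, 0.2159, 0.1503]
ee_rot: [0.461, 0.536, -0.462, 0.535]
ft_force: [1.3, -0.2, 0.3]
grip_width: 0.996
```

{"name": "send_rows", "arguments": {
  "grip": [0, 0, 0, 0, 0],
  "offset": [
    [0, -2, -40],
    [0, -4, -80],
    [0, -6, -115],
    [0, -6, -130],
    [0, -6, -130]
  ],
  "twist": [0, 0, 0, 0, 0]
}}

```text
clock: 21.45
position: [0.4924, 0.347, 0.1512]
ee_rot: [0.46, 0.538, -0.46, 0.536]
ft_force: [-0.5, 0.2, 0.2]
grip_width: 1.003
```

```bash
python3 -c "
from h import *
for n in ['top','scene']:
    p,d,c=take(n,'u8'+n,2,((100,160,390,300) if n=='top' else (180,120,480,300)))
    for j in jars(n): print(n,*j)
    K,R,t=ray(n,0,0)
    uv=proj(n,[.601,-.177,.114]); u,v=np.round(uv).astype(int); X=c[v-4:v+5,u-4:u+5].reshape(-1,3); print(n,'cap centre z',np.median(X[:,2]),X[:,2].mean(),X[:,2].std())
    u,v=np.round(proj(n,[.442,.128,.06])).astype(int); X=c[v-4:v+5,u-4:u+5].reshape(-1,3); print(n,'ref z',np.median(X[:,2]),X[:,2].mean())
    for (x,y) in [(-.03,.0),(0,.15),(0,-.15)]:
        u,v=np.round(proj(n,sh(x,y,.05))).astype(int); X=c[v-3:v+4,u-3:u+4].reshape(-1,3); print(n,'housing z',X[:,2].mean())
st([.4955,.351,.0125])
"
```

```text
top 177 [ 0.5993 -0.1779  0.1153] [0.043 0.036 0.01 ] 0.1146 [323. 208.]
top 155 [0.4924 0.3506 0.0654] [0.035 0.041 0.01 ] 0.0644 [137. 243.]
top cap centre z 0.1144334707604877 0.11448849067348033 0.002217409160168996
top ref z 0.059706727199497586 0.05974341488033687
top housing z 0.04957752864183301
top housing z 0.05022850183693521
top housing z 0.050203633204905056
scene 127 [ 0.6018 -0.1764  0.1156] [0.039 0.04  0.007] 0.1152 [250. 191.]
scene 103 [ 0.6228 -0.1431  0.067 ] [0.039 0.19  0.009] 0.0663 [259. 214.]
scene 151 [0.4962 0.3515 0.0652] [0.038 0.038 0.009] 0.0651 [443. 250.]
scene cap centre z 0.11546517322139975 0.11538469657838422 0.001608391113974956
scene ref z 0.06110403358883377 0.060879581151565845
scene housing z 0.05085660170166791
scene housing z 0.050218901602955175
scene housing z 0.054971419524018655
t 21.65 p [0.496  0.3408 0.1514] head 8.41 w 0.999 f [ 0.4 -0.2  0.2] [138.9   1.1 -10.3]
```

View pics/u8scene.png

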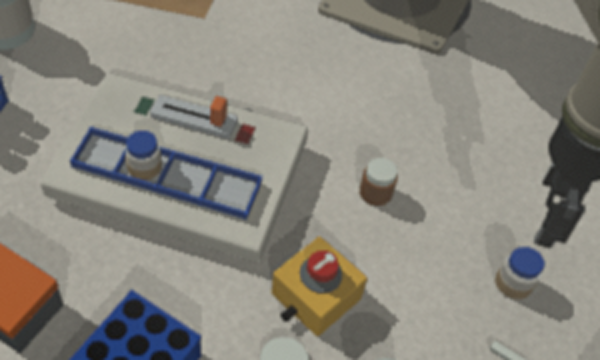

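Jar B is upright in pocket 1 with its cap top at about 0.1145, and jar A is unmoved under the gripper at crop (521,270). Descend on jar A.

{"name": "send_rows", "arguments": {
  "grip": [0, 0, 0, 0, 0],
  "offset": [
    [0, 1, -10],
    [35, 1, -10],
    [75, 1, -10],
    [115, 1, -10],
    [139, 1, -10]
  ],
  "twist": [0, 0, 0, 0, 0]
}}

```text
clock: 22.07
position: [0.4941, 0.3506, 0.0092]
ee_rot: [0.461, 0.535, -0.463, 0.535]
ft_force: [-0.1, -0.5, -0.6]
grip_width: 1.001
```

{"name": "send_rows", "arguments": {
  "grip": [255, 255, 255, 255, 255],
  "offset": [
    [0, 0, 0],
    [0, 0, 0],
    [0, 0, 0],
    [0, 0, 0],
    [0, 0, 0]
  ],
  "twist": [0, 0, 0, 0, 0],
  "newtons": 50
}}

```text
clock: 22.48
position: [0.4963, 0.3535, 0.0156]
ee_rot: [0.463, 0.535, -0.46, 0.536]
ft_force: [0.8, -0.7, 5.6]
grip_width: 0.568
```

{"name": "send_rows", "arguments": {
  "grip": [255, 255, 255, 255, 255],
  "offset": [
    [0, 0, 0],
    [0, 0, 0],
    [0, 0, 0],
    [0, 0, 0],
    [0, 0, 0]
  ],
  "twist": [0, 0, 0, 0, 0]
}}

```text
clock: 22.9
position: [0.4962, 0.3535, 0.0156]
ee_rot: [0.463, 0.535, -0.46, 0.536]
ft_force: [-0.2, 0.3, 7.5]
grip_width: 0.567
```

{"name": "send_rows", "arguments": {
  "grip": [255, 255, 255, 255, 255],
  "offset": [
    [-10, 0, 0],
    [-30, 0, 0],
    [-55, 0, 0],
    [-80, 0, 0],
    [-92, 0, 0]
  ],
  "twist": [0, 0, 0, 0, 0],
  "newtons": 80
}}

```text
clock: 23.32
position: [0.4958, 0.3536, 0.1092]
ee_rot: [0.463, 0.535, -0.46, 0.536]
ft_force: [0.4, 0.4, -2.0]
grip_width: 0.561
```

```bash
python3 -c "
from h import *
take('scene','s9',3,(300,110,500,290))
st(sh(.045,.1005,.105))"
```

```text
t 23.37 p [0.4964 0.354  0.1103] head 8.51 w 0.563 f [1.  1.7 0.4] [  4.5  23.6 407. ]
```

View pics/s9.png

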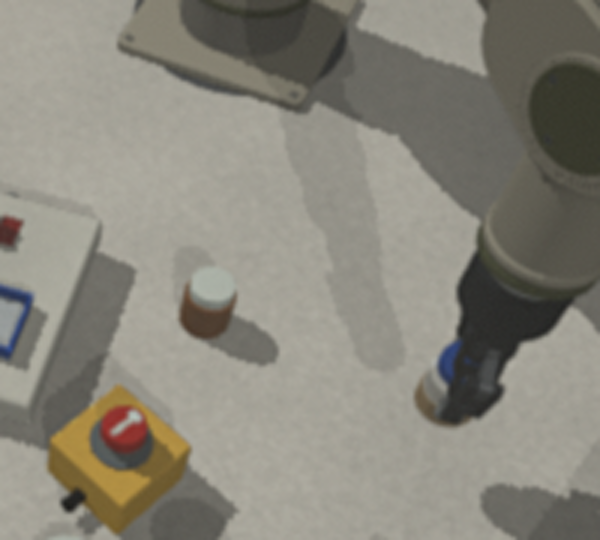

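{"name": "send_rows", "arguments": {
  "grip": [255, 255, 255, 255, 255],
  "offset": [
    [0, 0, 35],
    [0, 0, 70],
    [0, 2, 105],
    [0, 4, 140],
    [0, 6, 175]
  ],
  "twist": [0, 0, 0, 0, 0]
}}

```text
clock: 23.78
position: [0.5264, 0.1783, 0.1045]
ee_rot: [0.461, 0.536, -0.462, 0.536]
ft_force: [0.2, 0.1, -1.8]
grip_width: 0.567
```

{"name": "send_rows", "arguments": {
  "grip": [255, 255, 255, 255, 255],
  "offset": [
    [0, 3, 35],
    [0, 6, 70],
    [0, 9, 105],
    [0, 12, 140],
    [0, 15, 175]
  ],
  "twist": [0, 0, 0, 0, 0]
}}

```text
clock: 24.2
position: [0.5672, 0.0075, 0.1046]
ee_rot: [0.461, 0.536, -0.462, 0.536]
ft_force: [0.4, 0.7, -1.9]
grip_width: 0.56
```

{"name": "send_rows", "arguments": {
  "grip": [255, 255, 255, 255, 255],
  "offset": [
    [0, 1, 25],
    [0, 3, 45],
    [0, 3, 54],
    [0, 3, 54],
    [0, 3, 54]
  ],
  "twist": [0, 0, 0, 0, 0]
}}

```text
clock: 24.62
position: [0.578, -0.0424, 0.1048]
ee_rot: [0.461, 0.536, -0.461, 0.535]
ft_force: [-0.7, 0.2, -2.1]
grip_width: 0.561
```

```bash
python3 -c "
from h import *
take('scene','s10',3,(180,110,380,290))
st(sh(.045,.1005,.0695))"
```

```text
t 24.67 p [ 0.5781 -0.0415  0.105 ] head 8.61 w 0.563 f [ 0.6 -0.1 -1.1] [35.5  1.4  3.8]
```

View pics/s10.png

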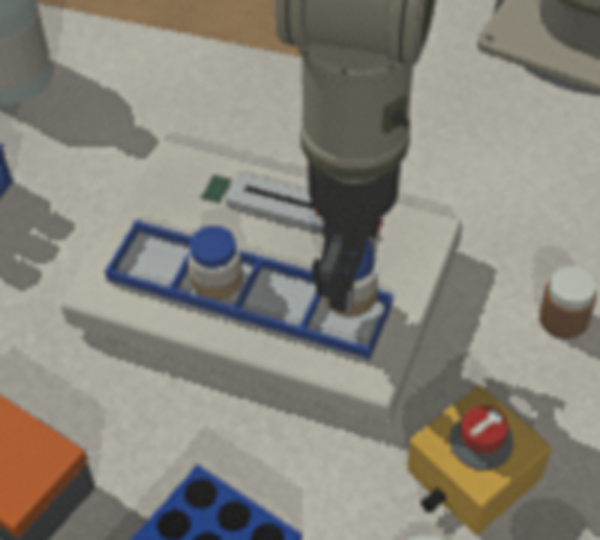

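Jar A is held upright over pocket 3 (crop (355,275)). Fine alignment and lowering.

{"name": "send_rows", "arguments": {
  "grip": [255, 255, 255, 255, 255],
  "offset": [
    [0, 1, 2],
    [0, 1, 2],
    [10, 1, 2],
    [20, 1, 2],
    [27, 1, 2]
  ],
  "twist": [0, 0, 0, 0, 0]
}}

```text
clock: 25.08
position: [0.5791, -0.045, 0.0764]
ee_rot: [0.461, 0.536, -0.462, 0.535]
ft_force: [0.5, 0.5, -2.0]
grip_width: 0.565
```

{"name": "send_rows", "arguments": {
  "grip": [255, 255, 255, 255, 255],
  "offset": [
    [2, 0, 0],
    [4, 0, 0],
    [6, 0, 0],
    [8, 0, 0],
    [8, 0, 0]
  ],
  "twist": [0, 0, 0, 0, 0]
}}

```text
clock: 25.5
position: [0.5797, -0.0453, 0.07]
ee_rot: [0.462, 0.536, -0.462, 0.536]
ft_force: [-0.4, -0.6, -2.2]
grip_width: 0.563
```

{"name": "send_rows", "arguments": {
  "grip": [255, 255, 255, 255, 255],
  "offset": [
    [0.5, 0, 0],
    [1, 0, 0],
    [1, 0, 0],
    [1, 0, 0],
    [1, 0, 0]
  ],
  "twist": [0, 0, 0, 0, 0]
}}

```text
clock: 25.92
position: [0.5799, -0.0453, 0.0698]
ee_rot: [0.462, 0.535, -0.462, 0.536]
ft_force: [-3.7, -0.4, 6.0]
grip_width: 0.565
```

{"name": "send_rows", "arguments": {
  "grip": [0, 0, 0, 0, 0],
  "offset": [
    [0, 0, 0],
    [0, 0, 0],
    [0, 0, 0],
    [0, 0, 0],
    [0, 0, 0]
  ],
  "twist": [0, 0, 0, 0, 0]
}}

```text
clock: 26.33
position: [0.5798, -0.0453, 0.0692]
ee_rot: [0.462, 0.536, -0.462, 0.536]
ft_force: [0.3, 0.6, 0.0]
grip_width: 1.003
```

{"name": "send_rows", "arguments": {
  "grip": [0, 0, 0, 0, 0],
  "offset": [
    [-15, 0, 0],
    [-40, 0, 0],
    [-70, 0, 0],
    [-100, 0, 0],
    [-110, 0, 0]
  ],
  "twist": [0, 0, 0, 0, 0]
}}

```text
clock: 26.75
position: [0.5815, -0.0448, 0.1836]
ee_rot: [0.463, 0.534, -0.46, 0.537]
ft_force: [-0.4, 0.1, 0.2]
grip_width: 1.002
```

```bash
python3 -c "
from h import *
take('scene','s11',3,(180,110,380,290))
for n in ['scene']:
    for j in jars(n): print(n,*j)
st(sh(.045,.1005,.1225))"
```

```text
scene 132 [ 0.6017 -0.1764  0.1155] [0.038 0.04  0.009] 0.1156 [250. 192.]
scene 139 [ 0.5822 -0.0455  0.1197] [0.041 0.038 0.009] 0.1195 [295. 204.]
scene 140 [ 0.6161 -0.1197  0.0676] [0.054 0.228 0.009] 0.0669 [267. 216.]
t 26.85 p [ 0.581  -0.0452  0.1815] head 8.5 w 0.999 f [-0.7  0.9  0.4] [58.9 -1.3 -0.4]
```

View pics/s11.png

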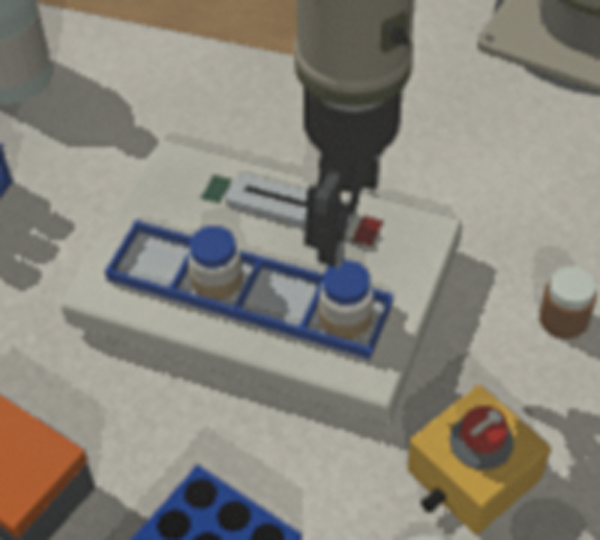

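Both jars stand upright in pockets 1 and 3 (crop (213,260) and (347,300)). Next, press jar A's cap.

{"name": "send_rows", "arguments": {
  "grip": [255, 255, 255, 255, 255],
  "offset": [
    [0, 0, 0],
    [10, 0, 0],
    [20, 0, 0],
    [30, 0, 0],
    [45, 0, 0]
  ],
  "twist": [0, 0, 0, 0, 0]
}}

```text
clock: 27.27
position: [0.5794, -0.0452, 0.1324]
ee_rot: [0.461, 0.536, -0.462, 0.535]
ft_force: [-0.3, 0.9, -0.5]
grip_width: 0.298
```

{"name": "send_rows", "arguments": {
  "grip": [255, 255, 255, 255, 255],
  "offset": [
    [0, 0, 0],
    [0, 0, 0],
    [6, 0, 0],
    [12, 0, 0],
    [16, 0, 0]
  ],
  "twist": [0, 0, 0, 0, 0]
}}

```text
clock: 27.68
position: [0.5798, -0.0453, 0.1177]
ee_rot: [0.462, 0.536, -0.462, 0.536]
ft_force: [0.5, -0.5, 3.2]
grip_width: -0.001
```

{"name": "send_rows", "arguments": {
  "grip": [255, 255, 255, 255, 255],
  "offset": [
    [1, 0, 0],
    [2, 0, 0],
    [3, 0, 0],
    [4, 0, 0],
    [5, 0, 0]
  ],
  "twist": [0, 0, 0, 0, 0]
}}

```text
clock: 28.1
position: [0.5802, -0.0452, 0.1145]
ee_rot: [0.462, 0.535, -0.461, 0.536]
ft_force: [-7.4, -0.2, 21.4]
grip_width: 0.001
```

{"name": "send_rows", "arguments": {
  "grip": [255, 255, 255, 255, 255],
  "offset": [
    [0.5, 0, 0],
    [1, 0, 0],
    [1.5, 0, 0],
    [1.5, 0, 0],
    [1.5, 0, 0]
  ],
  "twist": [0, 0, 0, 0, 0]
}}

```text
clock: 28.52
position: [0.5806, -0.0452, 0.1145]
ee_rot: [0.462, 0.535, -0.461, 0.537]
ft_force: [-10.4, -0.2, 26.1]
grip_width: 0.002
```

{"name": "send_rows", "arguments": {
  "grip": [255, 255, 255, 255, 255],
  "offset": [
    [-10, 0, 0],
    [-25, 0, 0],
    [-45, 0, 0],
    [-65, 0, 0],
    [-65, 0, 0]
  ],
  "twist": [0, 0, 0, 0, 0]
}}

```text
clock: 28.93
position: [0.5816, -0.045, 0.1806]
ee_rot: [0.463, 0.534, -0.46, 0.537]
ft_force: [0.5, -0.3, 0.2]
grip_width: 0.0
```

```bash
python3 -c "
from h import *
take('scene','s12',2);take('top','t12')
for n in ['scene','top']:
    for j in jars(n): print(n,*j)
st(sh(-.07,.04,.155))"; python3 -c "
import cv2;p=cv2.imread('pics/s12.png');cv2.imwrite('pics/s12b.png',cv2.resize(p,(784,588)))"
```

```text
scene 131 [ 0.6015 -0.1762  0.1154] [0.039 0.041 0.009] 0.1153 [250. 191.]
scene 162 [ 0.5819 -0.0454  0.115 ] [0.038 0.039 0.009] 0.1149 [293. 204.]
scene 141 [ 0.6154 -0.1227  0.0675] [0.059 0.234 0.009] 0.0669 [267. 216.]
top 178 [ 0.5993 -0.178   0.1143] [0.044 0.037 0.008] 0.1144 [323. 208.]
t 29.13 p [ 0.5793 -0.0454  0.1759] head 8.5 w 0.0 f [-0.2 -0.4 -0.2] [  21.  -114.3   60.1]
```

View pics/s12b.png

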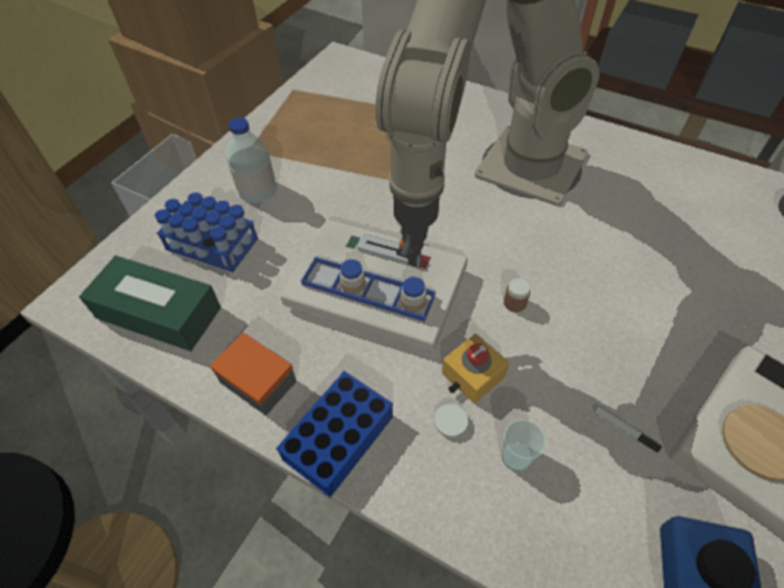

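Both caps read home: scene 0.115 and 0.115, TCP bottomed at 0.1145 and 0.1146. No jar is left on the bench, and the bystanders are in place. Next, the lock.

{"name": "send_rows", "arguments": {
  "grip": [0, 0, 0, 0, 0],
  "offset": [
    [0, -23, 12],
    [0, -46, 24],
    [0, -69, 36],
    [0, -92, 48],
    [0, -114, 60]
  ],
  "twist": [7, 14, 21, 28, 35]
}}

```text
clock: 29.55
position: [0.4742, -0.1221, 0.1756]
ee_rot: [-0.602, -0.371, 0.603, -0.37]
ft_force: [0.0, -0.4, -0.0]
grip_width: 0.708
```

{"name": "send_rows", "arguments": {
  "grip": [0, 0, 0, 0, 0],
  "offset": [
    [0, 0, 0],
    [0, 0, 0],
    [0, 0, 0],
    [0, 0, 0],
    [0, 0, 0]
  ],
  "twist": [7, 14, 21, 28, 35]
}}

```text
clock: 29.97
position: [0.4753, -0.1215, 0.1757]
ee_rot: [-0.685, -0.172, 0.686, -0.172]
ft_force: [-0.1, 0.0, -0.5]
grip_width: 1.002
```

{"name": "send_rows", "arguments": {
  "grip": [0, 0, 0, 0, 0],
  "offset": [
    [0, 0, 0],
    [0, 0, 0],
    [0, 0, 0],
    [0, 0, 0],
    [0, 0, 0]
  ],
  "twist": [7, 14, 20, 20, 20]
}}

```text
clock: 30.38
position: [0.4755, -0.1214, 0.176]
ee_rot: [-0.705, -0.054, 0.705, -0.054]
ft_force: [-0.5, -0.1, -0.4]
grip_width: 0.997
```

```bash
python3 -c "
from h import *
take('scene','s13',3,(180,110,380,290))
st(sh(-.07,.04,.0765))"
```

```text
t 30.43 p [ 0.4756 -0.1214  0.1761] head -81.27 w 0.997 f [ 0.1 -0.2  0.6] [99.6  0.4  0.4]
```

View pics/s13.png

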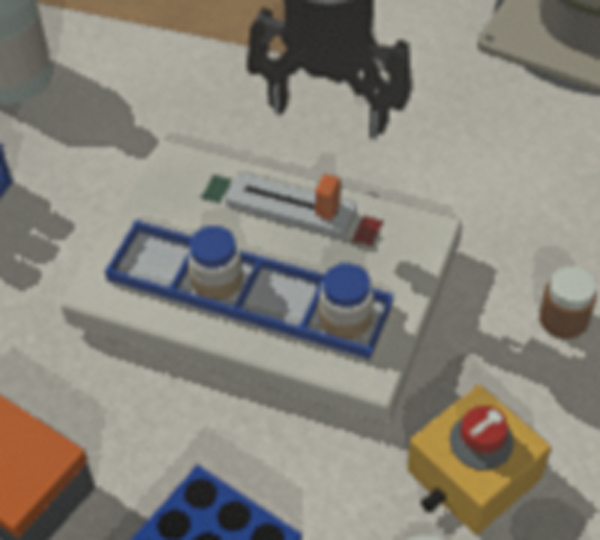

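The open jaws stand above the lock grip (crop (328,195)), which is at its red end. Both jars are clear of them. Descend, grip and slide to the green end.

{"name": "send_rows", "arguments": {
  "grip": [0, 0, 0, 0, 0],
  "offset": [
    [20, 0, 0],
    [45, 0, 0],
    [70, 0, 0],
    [90, 0, 0],
    [99, 0, 0]
  ],
  "twist": [0, 0, 0, 0, 0]
}}

```text
clock: 30.85
position: [0.4743, -0.1211, 0.075]
ee_rot: [-0.704, -0.054, 0.706, -0.053]
ft_force: [-0.3, 0.2, -0.2]
grip_width: 1.003
```

{"name": "send_rows", "arguments": {
  "grip": [255, 255, 255, 255, 255],
  "offset": [
    [0, 0, 0],
    [0, 0, 0],
    [0, 0, 0],
    [0, 0, 0],
    [0, 0, 0]
  ],
  "twist": [0, 0, 0, 0, 0],
  "newtons": 40
}}

```text
clock: 31.27
position: [0.4766, -0.1217, 0.0788]
ee_rot: [0.706, 0.052, -0.705, 0.053]
ft_force: [0.6, 0.5, 0.3]
grip_width: 0.299
```

{"name": "send_rows", "arguments": {
  "grip": [255, 255, 255, 255, 255],
  "offset": [
    [0, 0, 0],
    [0, 0, 0],
    [0, 0, 0],
    [0, 0, 0],
    [0, 0, 0]
  ],
  "twist": [0, 0, 0, 0, 0]
}}

```text
clock: 31.68
position: [0.4765, -0.1217, 0.0787]
ee_rot: [0.706, 0.052, -0.705, 0.053]
ft_force: [-2.3, 0.1, 5.4]
grip_width: 0.225
```

{"name": "send_rows", "arguments": {
  "grip": [255, 255, 255, 255, 255],
  "offset": [
    [0, 18, 0],
    [0, 36, 0],
    [0, 54, 0],
    [0, 68, 0],
    [0, 76, 0]
  ],
  "twist": [0, 0, 0, 0, 0]
}}

```text
clock: 32.1
position: [0.4879, -0.1983, 0.0787]
ee_rot: [0.706, 0.052, -0.705, 0.052]
ft_force: [-2.6, 1.7, 7.9]
grip_width: 0.222
```

{"name": "send_rows", "arguments": {
  "grip": [255, 255, 255, 255, 255],
  "offset": [
    [0, 3, 0],
    [0, 6, 0],
    [0, 7, 0],
    [0, 7, 0],
    [0, 7, 0]
  ],
  "twist": [0, 0, 0, 0, 0]
}}

```text
clock: 32.52
position: [0.4883, -0.2007, 0.0786]
ee_rot: [-0.705, -0.054, 0.705, -0.052]
ft_force: [-5.6, 11.3, 14.2]
grip_width: 0.225
```

{"name": "send_rows", "arguments": {
  "grip": [255, 255, 255, 255, 255],
  "offset": [
    [0, 1, 0],
    [0, 1.5, 0],
    [0, 1.5, 0],
    [0, 1.5, 0],
    [0, 1.5, 0]
  ],
  "twist": [0, 0, 0, 0, 0]
}}

```text
clock: 32.93
position: [0.4883, -0.2008, 0.0786]
ee_rot: [-0.705, -0.055, 0.706, -0.052]
ft_force: [-8.4, 16.9, 17.2]
grip_width: 0.226
```

{"name": "send_rows", "arguments": {
  "grip": [0, 0, 0, 0, 0],
  "offset": [
    [0, 0, 0],
    [0, 0, 0],
    [0, 0, 0],
    [0, 0, 0],
    [0, 0, 0]
  ],
  "twist": [0, 0, 0, 0, 0]
}}

```text
clock: 33.35
position: [0.4884, -0.2055, 0.0777]
ee_rot: [0.705, 0.052, -0.705, 0.052]
ft_force: [0.0, -0.3, -0.3]
grip_width: 0.919
```

{"name": "send_rows", "arguments": {
  "grip": [0, 0, 0, 0, 0],
  "offset": [
    [-10, -2, 0],
    [-35, -2, 0],
    [-60, -2, 0],
    [-90, -2, 0],
    [-95, -2, 0]
  ],
  "twist": [0, 0, 0, 0, 0]
}}

```text
clock: 33.77
position: [0.4903, -0.2035, 0.1783]
ee_rot: [0.707, 0.051, -0.703, 0.054]
ft_force: [0.4, -0.3, 1.2]
grip_width: 1.003
```

```bash
python3 -c "
from h import *
p,d,c=take('scene','s14',3,(180,110,380,290))
hsv=cv2.cvtColor(p,cv2.COLOR_BGR2HSV)
o=(hsv[...,0]<15)&(hsv[...,1]>150)&(c[...,2]>.098)&(c[...,2]<.112)&(c[...,1]<.05); print(o.sum(),c[o].mean(0) if o.any() else 0, sh(-.07,-.04,.105))
st([.644,.121,.16])"
```

```text
29 [ 0.49168894 -0.19871149  0.10525191] [ 0.48698127 -0.20090729  0.105     ]
t 33.82 p [ 0.49   -0.2035  0.1771] head -81.49 w 0.999 f [ 1.  -0.4  0.8] [  17.  -298.2 -200.2]
```

View pics/s14.png

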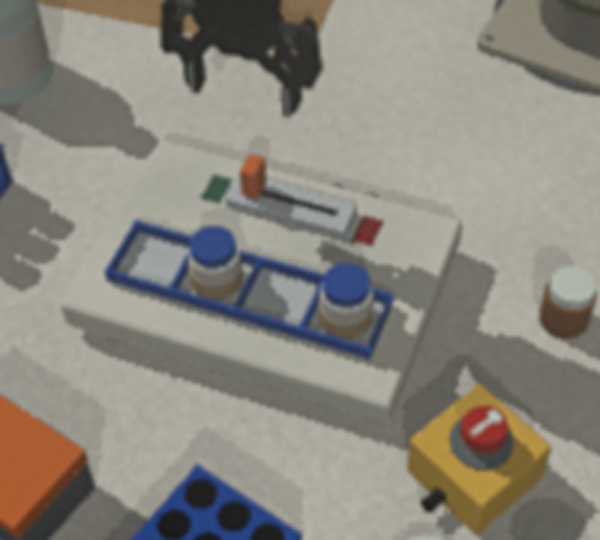

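The lock is at the green end (crop (253,177)), at the same place as at the start, and both jars are upright and undisturbed. On to the mushroom head, turning the tool anticlockwise on the way.

{"name": "send_rows", "arguments": {
  "grip": [0, 0, 0, 0, 0],
  "offset": [
    [0, -20, -13],
    [0, -40, -26],
    [0, -60, -40],
    [0, -80, -53],
    [0, -100, -67]
  ],
  "twist": [-7, -14, -21, -28, -35]
}}

```text
clock: 34.23
position: [0.5395, -0.0932, 0.1723]
ee_rot: [-0.656, -0.264, 0.656, -0.264]
ft_force: [0.3, -0.3, -0.6]
grip_width: 1.001
```

```bash
python3 -c "
from h import *
st([.644,.121,.16])"
```

```text
t 34.23 p [ 0.5395 -0.0932  0.1723] head -46.16 w 1.001 f [ 0.3 -0.3 -0.6] [  12.2  -82.1 -223.8]
```

{"name": "send_rows", "arguments": {
  "grip": [0, 0, 0, 0, 0],
  "offset": [
    [0, -13, -36],
    [0, -26, -72],
    [0, -39, -108],
    [0, -52, -144],
    [0, -65, -175]
  ],
  "twist": [-7, -14, -21, -28, -35]
}}

```text
clock: 34.65
position: [0.6221, 0.0755, 0.1721]
ee_rot: [-0.546, -0.449, 0.546, -0.449]
ft_force: [0.1, -0.1, 0.7]
grip_width: 1.003
```

```bash
python3 -c "
from h import *
st([.644,.121,.16])"
```

```text
t 34.65 p [0.6221 0.0755 0.1721] head -11.14 w 1.003 f [ 0.1 -0.1  0.7] [ 12.1  12.7 -48.8]
```

{"name": "send_rows", "arguments": {
  "grip": [0, 0, 0, 0, 0],
  "offset": [
    [0, 4, -15],
    [0, 8, -30],
    [0, 12, -45],
    [0, 12, -45],
    [0, 12, -45]
  ],
  "twist": [-7, -14, -21, -28, -35]
}}

```text
clock: 35.07
position: [0.6421, 0.1166, 0.1719]
ee_rot: [0.385, 0.593, -0.385, 0.592]
ft_force: [0.3, -0.5, -0.1]
grip_width: 1.002
```

{"name": "send_rows", "arguments": {
  "grip": [0, 0, 0, 0, 0],
  "offset": [
    [0, 0, 0],
    [0, 0, 0],
    [0, 0, 0],
    [0, 0, 0],
    [0, 0, 0]
  ],
  "twist": [-7, -14, -21, -21, -21]
}}

```text
clock: 35.48
position: [0.6422, 0.115, 0.1721]
ee_rot: [0.275, 0.652, -0.275, 0.651]
ft_force: [-0.0, 0.3, -0.7]
grip_width: 0.997
```

```bash
python3 -c "
from h import *
take('scene','s15',3,(260,150,440,320)); 
st([.644,.1215,.07]); print(monitor.get_obs()['joint_pos'])"
```

```text
t 35.53 p [0.6423 0.115  0.1723] head 44.26 w 1.001 f [ 0.2 -0.  -0.7] [102.3   5.8  -3.4]
[ 0.44347377  0.64065165 -1.02428813  1.41758119  0.54594399  1.38560611
  0.18246595]
```

View pics/s15.png

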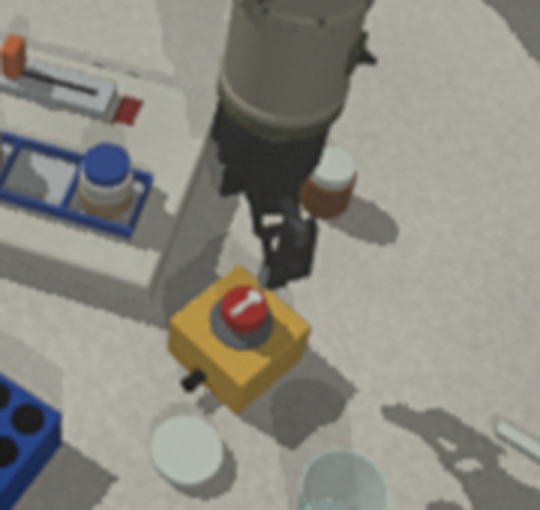

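{"name": "send_rows", "arguments": {
  "grip": [0, 0, 0, 0, 0],
  "offset": [
    [0, 6, -3],
    [25, 6, -3],
    [60, 6, -3],
    [90, 6, -3],
    [105, 6, -3]
  ],
  "twist": [0, 0, 0, 0, 0]
}}

```text
clock: 35.95
position: [0.6431, 0.1212, 0.0639]
ee_rot: [0.273, 0.653, -0.275, 0.651]
ft_force: [-0.3, -1.0, 0.3]
grip_width: 1.0
```

{"name": "send_rows", "arguments": {
  "grip": [255, 255, 255, 255, 255],
  "offset": [
    [0, 0, 0],
    [0, 0, 0],
    [0, 0, 0],
    [0, 0, 0],
    [0, 0, 0]
  ],
  "twist": [0, 0, 0, 0, 0],
  "newtons": 25
}}

```text
clock: 36.37
position: [0.6453, 0.1216, 0.0695]
ee_rot: [0.274, 0.651, -0.273, 0.653]
ft_force: [-1.6, -1.0, 1.5]
grip_width: 0.452
```

{"name": "send_rows", "arguments": {
  "grip": [255, 255, 255, 255, 255],
  "offset": [
    [0, 0, 0],
    [0, 0, 0],
    [0, 0, 0],
    [0, 0, 0],
    [0, 0, 0]
  ],
  "twist": [0, 0, 0, 0, 0]
}}

```text
clock: 36.78
position: [0.6452, 0.1216, 0.0681]
ee_rot: [0.274, 0.652, -0.273, 0.652]
ft_force: [2.1, -0.1, 2.4]
grip_width: 0.456
```

```bash
python3 -c "
from h import *
take('scene','s16',3,(260,150,440,320)); 
st([.644,.1215,.07]); o=monitor.get_obs(); print(o['torque'])"
```

```text
t 36.83 p [0.6452 0.1215 0.0681] head 44.5 w 0.458 f [1.4 0.4 3.2] [-1.9 -0.9 -0.8]
[ 0.1426287  -0.45169694  0.00395712]
```

View pics/s16.png

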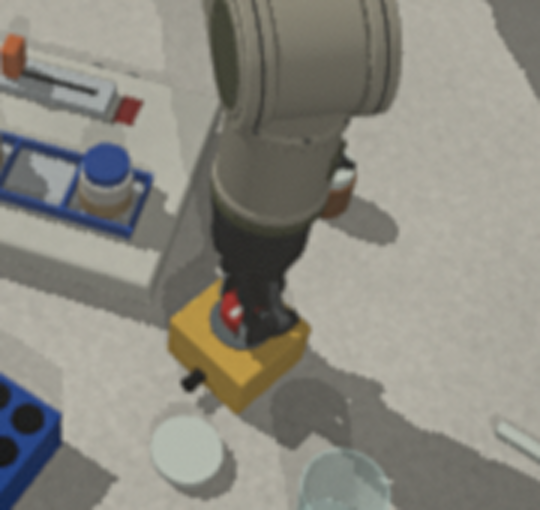

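The head is gripped (opening 0.456, about 39 mm). Turn clockwise, which is +twist about the downward tool x.

{"name": "send_rows", "arguments": {
  "grip": [255, 255, 255, 255, 255],
  "offset": [
    [-0.5, 0, 0],
    [-0.5, 0, 0],
    [-0.5, 0, 0],
    [-0.5, 0, 0],
    [-0.5, 0, 0]
  ],
  "twist": [6, 12, 18, 24, 30]
}}

```text
clock: 37.25
position: [0.6445, 0.121, 0.0681]
ee_rot: [0.434, 0.558, -0.435, 0.558]
ft_force: [-1.6, -2.4, 2.3]
grip_width: 0.457
```

{"name": "send_rows", "arguments": {
  "grip": [255, 255, 255, 255, 255],
  "offset": [
    [0, 0, 0],
    [0, 0, 0],
    [0, 0, 0],
    [0, 0, 0],
    [0, 0, 0]
  ],
  "twist": [6, 12, 18, 24, 30]
}}

```text
clock: 37.67
position: [0.6436, 0.121, 0.0677]
ee_rot: [-0.563, -0.427, 0.565, -0.426]
ft_force: [-5.3, -1.4, 3.3]
grip_width: 0.454
```

```bash
python3 -c "
from h import *
st(); o=monitor.get_obs(); print(o['torque'])"
```

```text
t 37.67 p [0.6436 0.121  0.0677] head -15.78 w 0.454 f [-5.3 -1.4  3.3] 
[-0.35336641  0.77743293  0.02212338]
```

{"name": "send_rows", "arguments": {
  "grip": [255, 255, 255, 255, 255],
  "offset": [
    [0, 0, 0],
    [0, 0, 0],
    [0, 0, 0],
    [0, 0, 0],
    [0, 0, 0]
  ],
  "twist": [4, 8, 11, 14, 14]
}}

```text
clock: 38.08
position: [0.6434, 0.1216, 0.0677]
ee_rot: [-0.61, -0.356, 0.612, -0.356]
ft_force: [-5.2, -0.7, 2.1]
grip_width: 0.457
```

```bash
python3 -c "
from h import *
st(); o=monitor.get_obs(); print(o['torque'])"
```

```text
t 38.08 p [0.6434 0.1216 0.0677] head -29.56 w 0.457 f [-5.2 -0.7  2.1] 
[-0.05616056  1.09656689  0.50743628]
```

{"name": "send_rows", "arguments": {
  "grip": [255, 255, 255, 255, 255],
  "offset": [
    [0, 0, 0],
    [0, 0, 0],
    [0, 0, 0],
    [0, 0, 0],
    [0, 0, 0]
  ],
  "twist": [2, 4, 6, 6, 6]
}}

```text
clock: 38.5
position: [0.6443, 0.1231, 0.0683]
ee_rot: [0.628, 0.326, -0.628, 0.325]
ft_force: [-1.2, 4.8, 2.7]
grip_width: 0.455
```

```bash
python3 -c "
from h import *
st(); o=monitor.get_obs(); print(o['torque'])"
```

```text
t 38.5 p [0.6443 0.1231 0.0683] head -35.27 w 0.455 f [-1.2  4.8  2.7] 
[1.22605075 0.31978158 0.54205659]
```

The torque about z levels off at 0.54 N m, so the head is on its end stop and the pads are slipping. Release and lift.

{"name": "send_rows", "arguments": {
  "grip": [0, 0, 0, 0, 0],
  "offset": [
    [0, 0, 0],
    [0, 0, 0],
    [0, 0, 0],
    [0, 0, 0],
    [0, 0, 0]
  ],
  "twist": [0, 0, 0, 0, 0]
}}

```text
clock: 38.92
position: [0.6447, 0.1209, 0.068]
ee_rot: [-0.629, -0.324, 0.629, -0.324]
ft_force: [1.2, -0.2, 0.2]
grip_width: 0.998
```

{"name": "send_rows", "arguments": {
  "grip": [0, 0, 0, 0, 0],
  "offset": [
    [-15, 0, 0],
    [-40, 0, 0],
    [-75, 0, 0],
    [-110, 0, 0],
    [-140, 0, 0]
  ],
  "twist": [0, 0, 0, 0, 0]
}}

```text
clock: 39.33
position: [0.6448, 0.1217, 0.212]
ee_rot: [0.629, 0.324, -0.628, 0.324]
ft_force: [0.9, 0.5, 0.1]
grip_width: 0.998
```

{"name": "send_rows", "arguments": {
  "grip": [0, 0, 0, 0, 0],
  "offset": [
    [0, -40, 0],
    [0, -80, 0],
    [0, -120, 0],
    [0, -140, 0],
    [0, -140, 0]
  ],
  "twist": [0, 0, 0, 0, 0]
}}

```text
clock: 39.75
position: [0.5268, 0.2072, 0.2102]
ee_rot: [0.628, 0.326, -0.627, 0.326]
ft_force: [0.7, -0.4, 0.4]
grip_width: 1.001
```

```bash
python3 - <<'E'
from h import *
p,d,c=take('scene','s17',1.42); cv2.imwrite('pics/s17z.png',cv2.resize(p[225:290,300:380],None,fx=7,fy=7,interpolation=cv2.INTER_CUBIC))
P,D,C=take('top'); cv2.imwrite('pics/t17z.png',cv2.resize(P[170:220,195:250],None,fx=10,fy=10,interpolation=cv2.INTER_CUBIC))
s=(np.abs(c[...,0]-.644)<.03)&(np.abs(c[...,1]-.121)<.03)&(c[...,2]>.08); print('stop top',np.percentile(c[s][:,2],[50,90]))
for n in ['scene','top']:
    for j in jars(n): print(n,*j)
st()
E
```

```text
stop top [0.09115704 0.09356537]
scene 130 [ 0.6011 -0.1758  0.1149] [0.038 0.041 0.008] 0.1153 [250. 191.]
scene 140 [ 0.5823 -0.0451  0.1146] [0.038 0.038 0.007] 0.1152 [295. 204.]
scene 136 [ 0.6158 -0.1219  0.0681] [0.054 0.232 0.01 ] 0.0673 [266. 216.]
top 179 [ 0.5992 -0.1779  0.115 ] [0.043 0.036 0.01 ] 0.1143 [324. 207.]
top 172 [ 0.5803 -0.0456  0.1152] [0.041 0.036 0.011] 0.1144 [276. 213.]
t 39.95 p [0.5316 0.2017 0.2087] head -35.58 w 1.002 f [-0.2  0.2 -0.5]
```

View pics/s17.png

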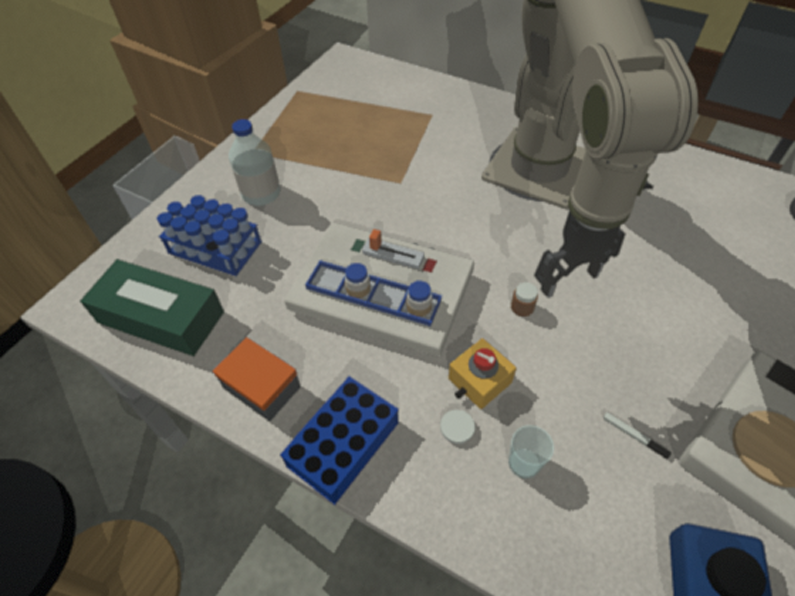

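View pics/s17z.png

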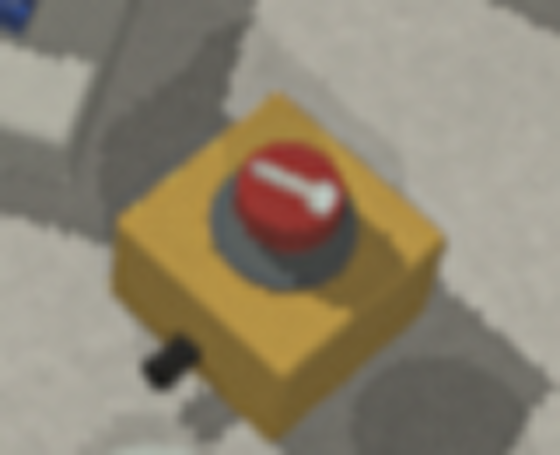

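View pics/t17z.png

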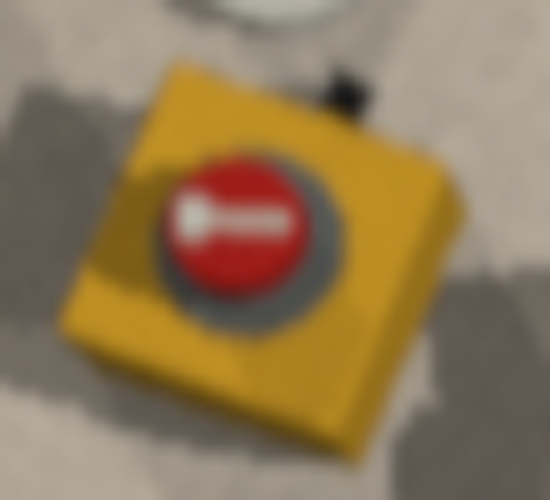

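The final picture shows both jars in their pockets, the lock at green and the bar on the head turned. I'll measure the bar's turn against the first picture.

```bash
python3 - <<'E'
from h import *
def ang(n,p):
    hsv=cv2.cvtColor(p,cv2.COLOR_BGR2HSV); u0,v0=proj(n,[.644,.1215,.092]); K=[]
    for v in range(int(v0)-9,int(v0)+10):
        for u in range(int(u0)-9,int(u0)+10):
            w=w_at_z(n,u,v,.092)
            if np.hypot(w[0]-.644,w[1]-.1215)<.0185: K.append((w[0],w[1],max(0,130-float(hsv[v,u,1]))*float(hsv[v,u,2])))
    K=np.array(K); w=K[:,2]; m=(K[:,:2]*w[:,None]).sum(0)/w.sum(); X=K[:,:2]-m; C=(X*w[:,None]).T@X
    e,V=np.linalg.eigh(C); return np.degrees(np.arctan2(V[1,1],V[0,1]))%180
for n in ['top','scene']:
    a=ang(n,cv2.imread(f'pics/{n}0.png')); b=ang(n,viewer.camera(n)[0]); print(n,a,b,'cw turn',(a-b)%180)
for t in ['ref_jar','dish','beaker','marker','reagent']:
    r=viewer.spot_point(t,'top'); print(t,[(round(e['score'],2),w_at_z('top',*e['position'],0).round(3)) for e in r[:2]])
E
```

```text
top 158.25312454837086 87.76495888887476 cw turn 70.4881656594961
scene 158.7590564729722 87.94047542523683 cw turn 70.81858104773536
ref_jar [(0.79, array([0.451, 0.125, 0.   ]))]
dish [(0.78, array([0.75 , 0.131, 0.   ])), (0.42, array([ 0.557, -0.148,  0.   ]))]
beaker [(0.77, array([0.752, 0.259, 0.   ]))]
marker []
reagent [(0.64, array([ 0.418, -0.583,  0.   ]))]
```

```bash
python3 - <<'E'
from h import *
print(manip.hand_in()); st()
E
```

```text
the job is handed in; nothing more can be done
None
the job is handed in; nothing more can be done
```

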